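# Clear and load the carousel pot warmer, then light it

## Task

Get the burger stall's sauce warmer going. Take yesterday's empty pot (the one without a lid) out of the warmer and stand it on the grey wash-up tray; then put every lidded steel sauce pot on the counter into the warmer: stand a pot in the pocket at the open front, draw the spring index pin by its knob, swing the revolving table on counter-clockwise to the next hole and let the pin drop home, and so on until all of them stand upright in pockets under the clear hood, none is left in the open front and the pin is home. Only then light the burner: push the gas knob in, turn it counter-clockwise past its safety stop all the way to full flame (a quarter turn) and let it spring out; do not disturb the jar, the tin and the cup.

Things in the scene. Friction and masses are not known exactly. Their poses are not given: they have to be found in the camera images.
- warmer: carousel pot warmer, a fixed steel gas appliance: flat box 400 x 420 mm, top 60 mm above the counter, with a revolving table (top at 82 mm) under a clear hood. Origin on the counter under the table's axis; x to its back, y to its left, z up; its front (-x) faces the robot roughly. Place and yaw vary. Behind the hood a steel flue (x 0.11 to 0.20, y +-0.05, up to 158 mm)
- hood_front (a point): front middle of the hood, on the roof's top (154 mm above the counter), 85 mm before the table's axis. The clear round hood has a radius of 122 mm about the axis, roof underside at 150 mm, steel rim up to 156 mm, wall from 98 mm up. A slot 112 mm wide, open on top and in front, runs from the front to 5 mm past the axis; only the pocket in this slot can be loaded, from above
- load_point (a point): centre of the pocket that stands in the slot when the pin is home: 85 mm before the axis, on the table's top (82 mm above the counter); fixed to the warmer. A pot there has 26 mm to the slot's edges on each side and neighbour pots 25 mm away partly under the edges, so fingers closing along the warmer's x (radially) have most room
- turntable (a joint): angle of the revolving table, rad: 0 at the start, grows counter-clockwise seen from above, end stops at 0 and 4.19. Index holes every 60 degrees: the pin is home at 0, 1.047, 2.094, 3.142 or 4.189, and then a pocket stands in the slot. Turns freely (0.1 N m) with the pin drawn; locked (about half a degree of play) with the pin home
- pocket0 (a point): centre of pocket 0 (of 0 to 4; a sixth never reaches the slot), on the table's top, 85 mm from the axis; turns with the table. A pocket is a dark round spot between four guard posts (8 mm thick, 26 mm high, on the diagonals between radial and sideways) that leave 3 mm of play round a pot. Pocket k stands at the loading point when the table is at k times 1.047 rad
- pocket1 (a point): centre of pocket 1, like pocket0
- pocket2 (a point): centre of pocket 2, like pocket0
- pocket3 (a point): centre of pocket 3, like pocket0
- pocket4 (a point): centre of pocket 4, like pocket0
- index_pin (a joint): lift of the spring index pin, m: 0 home in a hole, about 0.011 when its nose rides on the ring between holes, 0.018 fully drawn. Lift it more than 0.012 to leave a hole. The spring pushes it down with 3.5 N (home) to 10 N (drawn); let go over a hole it drops home, and its round nose finds a hole about 3 mm off
- pin_grip (a point): middle of the index pin's round black knob, 26 mm across, 26 mm tall, 130 mm above the counter when home; rises with the pin. The pin sits on a lug of the revolving table 160 mm from the axis: one hand draws it straight up and walks the table round; the knob spins freely. 24 mm from the hood. At 0 it is left of the axis (75 degrees from the warmer's x towards y); it goes by the front to the right
- gas_grip (a point): on the gas knob's upright axis, where to grip (102 mm above the counter when out), at the warmer's front left corner. Black round skirt 46 mm across, top 78 mm above the counter, and on it an upright grip bar 44 x 14 mm, 78 to 112 mm above the counter, that lies along the warmer's x when off
- gas_knob (a joint): turn of the gas knob, rad: 0 off, grows counter-clockwise seen from above, 1.6 (end stop, a quarter turn) full flame; friction holds it where it is left. A safety stop blocks it at about 0.1 unless it is pushed in; past about 0.9 it may be let up
- gas_push (a joint): how far the gas knob is pushed in (down), m: 0 out, 0.009 fully in; the stop is cleared at about 0.006. Spring 3.6 N (out) to 9 N (fully in)
- pot0: a lidded steel sauce pot: upright cylinder 60 mm across, wall 54 mm tall, bevelled foot, flat lid clamped on with a small black button, 60 mm tall over all, 0.25 to 0.5 kg. Origin at the centre of its underside, z up. Three or four of the four pots are present, on the counter right of the warmer
- pot1: a lidded steel sauce pot like pot0
- pot2: a lidded steel sauce pot like pot0
- pot3: a lidded steel sauce pot like pot0
- spice_jar: bystander: small closed jar, 38 mm across, 62 mm tall, among the pots; origin at the centre of its underside
- salt_tin: bystander: plain closed tin, 48 mm across, 66 mm tall; origin at the centre of its underside
- empty_pot: yesterday's empty sauce pot, without a lid: open steel cylinder 60 mm across, 54 mm tall, 0.18 kg; starts standing in pocket 0 in the slot. Origin at the centre of its underside, z up
- wash_tray: fixed grey wash-up tray left of the warmer, 200 x 130 mm, rim 18 mm high and 4 mm thick, floor about 4 mm thick; origin at the centre of its underside, x along its length
- ramekin: bystander: small open ceramic cup, 68 mm across, 36 mm tall; origin at the centre of its underside
Not all that is in view belongs to the job. What is shaped like the pot0 but green, orange or red is not meant.

How it is judged:
By the outcome, as a careful person would: the job done as asked, in the order asked, and still so for the second after the job is handed in, with the robot touching nothing.
Of pot0, pot1, pot2, pot3 only 3 to 4 are there at a start; the rules pass over those that are not, and their reading is None.
At some moment in a run one of pot0, pot1, pot2, pot3 may be knocked a few centimetres aside while the robot is not near it.
It also fails if it takes over 210 s, if anything falls off the work surface, if the arm or the gripper's body presses on something with over 40 N, if the wrist force passes 120 N, or if a joint passes its speed limit or range.

## Robot

A 6-joint arm with a two-finger parallel gripper is mounted at the origin on the work surface. World frame = base frame: x ahead of the robot, y to its left, z up, the work surface at z = 0. Lengths are in m, angles in degrees, forces in N, time in s.
With the tool pointing down it reaches from about 0.325 to 0.9 m from the base axis. Payload 6.1 kg.
Tool frame: the origin (TCP) lies where the fingers leave the gripper's body, on its centre line; the fingertips stand 70 mm ahead of it and the grasp point (between the pads) lies 51 mm ahead of it; x points along the fingers, z is the direction in which the jaws open and shut, and the axes are right-handed (so a half turn about x gives the same grasp; the last joint's range is limited). The gripper opens to 87 mm and grips with 3 to 60 N. Pads are 19 mm wide; open, the fingers measure 117 mm over their backs; the gripper's body (75 mm by 190 mm) begins 51 mm behind the grasp point.
Start: joints at [-73.631, 12.628, 87.462, -0, 79.91, -7.225], TCP at [0.25, -0.573, 0.292] pointing down, gripper open.
Joint ranges: [-170.65, 170.65], [-52.31, 119.04], [5.05, 147.46], [-71.25, 251.25], [11.57, 151.72], [-153.62, 153.62]. Speed limits (degrees/s): [147.25, 147.25, 172.46, 180, 180, 180].

## Interface

Orientations are given as a 3x3 rotation matrix whose columns are the frame's x, y, z axes.
In Python, from station import * gives the robot as it stands.
- The arm moves only by the tool move_arm, never from a script. Its argument "steps" is a list that holds one entry, the list of rows, each a list of 5 numbers: the finger opening in m, from 0 to 0.087, then the shift along the tool's x, y, z in m, then the turn about the tool's x in degrees. In form: [[[fingers, dx, dy, dz, yaw], ...]]. A call has 1 to 5 rows; each row is the pose to reach, as a shift and turn from the pose measured when the call began, along the tool's axes at that moment; what a row does not reach only later rows make up. A row lasts 1/12 s, in which the tool goes at most 41.7 mm and 7.16 degrees, less where a joint would pass 70% of its speed; a pose out of reach is approached as far as the arm can. A call with a gripper value outside its range is refused whole. The fingers move at their own pace and stop on an object; the grip force is fixed at half the most. Time passes only in rows, so rows that repeat a pose let the fingers close. It gives the time, the measured TCP pose, the force and the opening at its end, in the units of the state.
- observe(): the state, without advancing time (a new reading comes with each control period).
- read_camera(name): name is "side" or "top"; returns the picture (420x560x3 uint8, red, green, blue); there is no depth.
- calibration(name): a dict with "fov_y" (degrees; the focal length in pixels is half the picture's height over the tangent of half this angle, whatever the lens; pixels are square), "cx", "cy" (the principal point, pixels), "world_to_cam" (4x4, takes a point from world to camera coordinates). Camera axes: x right, y down, z forward; pixel columns grow to the right and rows downward; lengths in m; the calibration is good to about 2 mm. A picture is of the moment at which its call begins. calibration takes no time and is no camera call.
- sign_off(): hands the job in, once; it reports no verdict.
The state is a dict: "time": time; "q": joint angles; "dq": joint speeds; "joint_efforts": joint torques, N m; "ee_pos": TCP position; "tcp_rot": TCP orientation; "ft_force": force on the tool from outside, world axes, zero at the start; "moment": the same for the moment, N m; "opening": opening from 0.0 (shut) to 1.0 (fully open).
Only numpy, scipy, OpenCV 4.12 (cv2) and the standard library are available. Lean on these libraries where they do the work, as an engineer would, in place of code of your own. Each camera call takes 0.05 s, during which the arm holds its last target.

## Working session

There is one attempt and no reset: what is moved stays moved. The work goes in short steps, Python scripts to look and compute and a tool call to move; the robot and the scene stay as the last step left them, time stands still between calls to the robot, and variables do not carry over. Pictures are saved under pics/ and viewed, and the job is handed in when it is done.

Besides the shell and the picture viewer there is one more tool, called after "Call:" by a JSON object that holds its "fn" and its "kwargs". move_arm: Moves the arm, as the interface text tells. Its arguments: {"type":"object","properties":{"steps":{"type":"array","items":{"type":"array","items":{"type":"array","items":{"type":"number"}}}}},"required":["steps"]}

```bash
ls; mkdir -p pics; python3 - <<'E'
from station import *
import cv2,json
s=observe();print(s)
for n in("top","side"):
    im=read_camera(n);cv2.imwrite(f"pics/{n}0.png",im[:,:,::-1]);print(n,calibration(n))
E
```

```text
pics
{'time': 0.0, 'q': array([-7.36314164e+01,  1.26746172e+01,  8.75243686e+01, -1.37698295e-03,
        7.99108871e+01, -7.22413035e+00]), 'dq': array([-0.08951753, -0.00219117,  0.03203032, -0.01708465,  0.0223205 ,
       -0.05402412]), 'joint_efforts': array([ 3.72591476e-04, -4.94621551e+01, -3.87371886e+01,  6.98667951e-02,
        5.68011543e-02, -1.37998131e-04]), 'ee_pos': array([ 0.25000809, -0.57229442,  0.29115678]), 'tcp_rot': array([[-5.63123583e-04,  9.16412000e-01,  4.00235842e-01],
       [ 1.83325028e-03,  4.00236178e-01, -9.16410192e-01],
       [-9.99998161e-01,  2.17680278e-04, -1.90539499e-03]]), 'ft_force': array([ 0.5314363 , -0.16092977,  0.38712267]), 'moment': array([ 0.01488333, -0.0659048 ,  0.01770733]), 'opening': 0.9984129958543242}
top {'fov_y': 56.10818796042744, 'cx': 281.8592011639955, 'cy': 212.99991345575864, 'world_to_cam': array([[ 0.00523409, -0.99971825, -0.02315204,  0.05111612],
       [-0.99630492, -0.00322861, -0.08582593,  0.45201204],
       [ 0.085727  ,  0.02351571, -0.99604111,  1.1489143 ],
       [ 0.        ,  0.        ,  0.        ,  1.        ]])}
side {'fov_y': 45.795515168488436, 'cx': 286.8050329535933, 'cy': 212.42751164393175, 'world_to_cam': array([[-0.99421457, -0.10730405,  0.00482004,  0.43847326],
       [-0.08292128,  0.73822782, -0.6694354 ,  0.08706546],
       [ 0.06827484, -0.66596211, -0.74285464,  1.33054501],
       [ 0.        ,  0.        ,  0.        ,  1.        ]])}
```

View pics/top0.png

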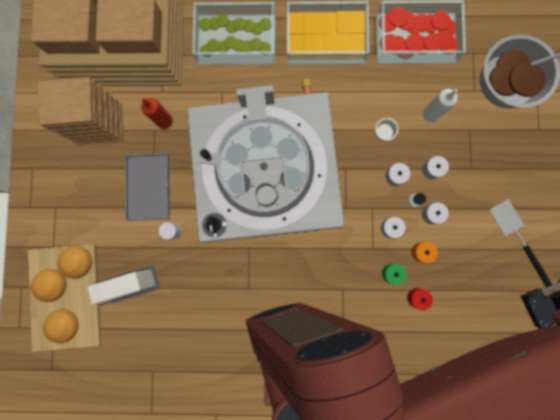

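View pics/side0.png

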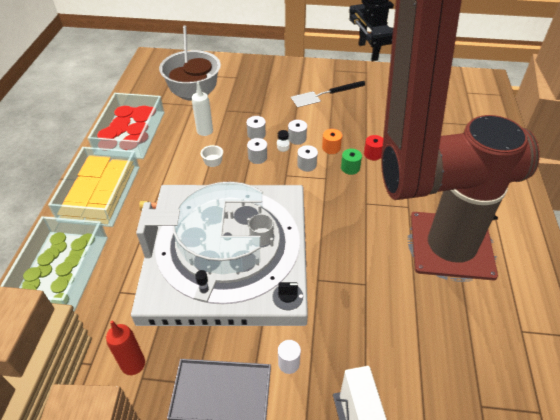

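```bash
cat > h.py <<'E'
from station import *
import numpy as np,cv2
def K(n):
    c=calibration(n);f=210/np.tan(np.radians(c['fov_y']/2));return f,c['cx'],c['cy'],np.array(c['world_to_cam'])
def px(n,p):
    f,cx,cy,T=K(n);q=T[:3,:3]@np.array(p,float)+T[:3,3];return np.array([cx+f*q[0]/q[2],cy+f*q[1]/q[2]])
def ray(n,uv):
    f,cx,cy,T=K(n);d=T[:3,:3].T@np.array([(uv[0]-cx)/f,(uv[1]-cy)/f,1]);o=-T[:3,:3].T@T[:3,3];return o,d
def at(n,uv,z):
    o,d=ray(n,uv);return o+d*(z-o[2])/d[2]
def crop(src,out,x0,y0,x1,y1,k):
    im=cv2.imread(src)[y0:y1,x0:x1];cv2.imwrite(out,cv2.resize(im,None,fx=k,fy=k,interpolation=cv2.INTER_CUBIC))
E
python3 - <<'E'
from h import *
crop('pics/top0.png','pics/t0w.png',180,75,350,245,4)
crop('pics/top0.png','pics/t0p.png',360,100,480,320,3)
crop('pics/side0.png','pics/s0w.png',130,180,320,330,4)
crop('pics/side0.png','pics/s0p.png',190,100,400,180,3)
E
```

```text
(no output)
```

View pics/t0w.png

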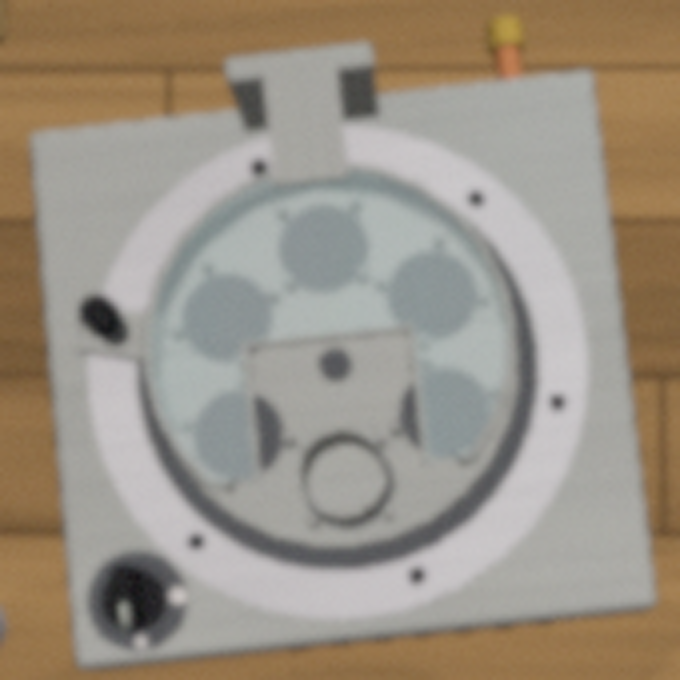

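View pics/t0p.png

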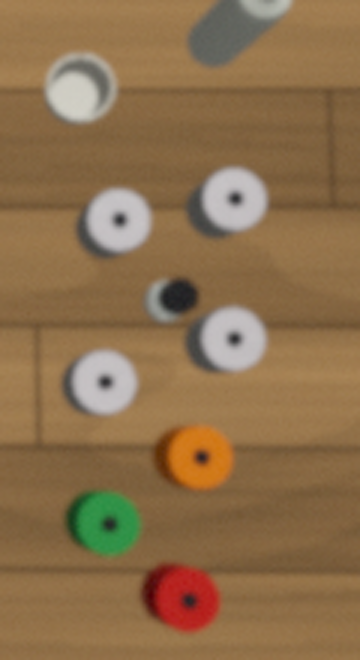

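View pics/s0w.png

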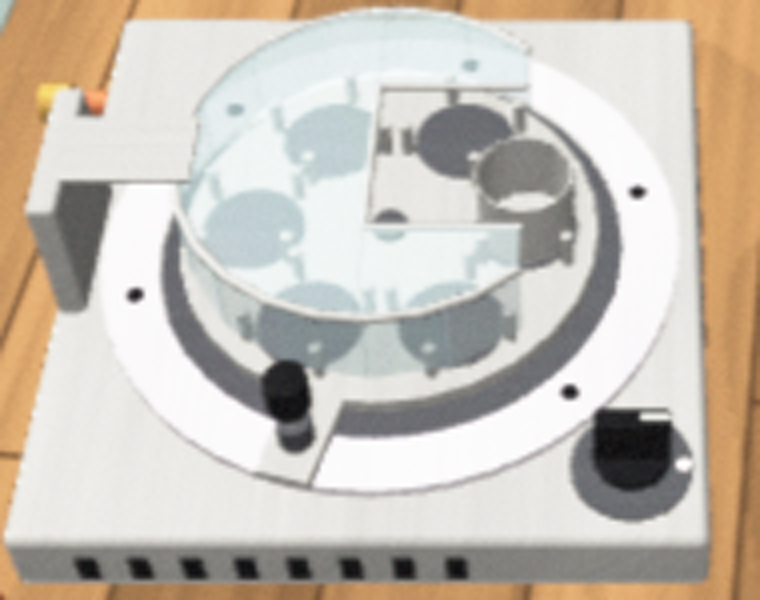

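View pics/s0p.png

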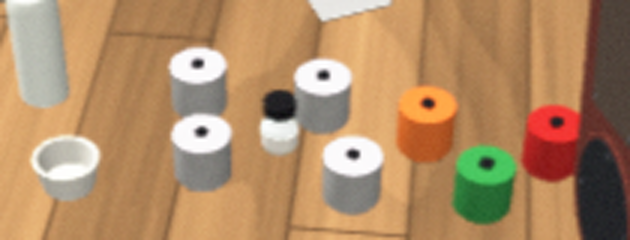

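```bash
python3 - <<'E'
from h import *
from scipy.optimize import least_squares
C=lambda u,v,x0,y0,k=4:np.array([x0+u/k,y0+v/k])-0.5+0.5/k
T=lambda u,v:C(u,v,180,75); S=lambda u,v:C(u,v,130,180)
for c in [(32,132),(590,70),(654,605),(78,668)]: print('corner',at('top',T(*c),.06))
# holes: top image up=+x, left=+y
ht={15:T(258,167),-45:T(476,199),-105:T(558,402),-165:T(418,576),135:T(196,542)}
hs={15:S(135,294),135:S(570,391),-165:S(638,191),-105:S(471,65),-45:S(236,108)}
def W(p,l): 
    c,s=np.cos(p[2]),np.sin(p[2]);return np.array([p[0]+c*l[0]-s*l[1],p[1]+s*l[0]+c*l[1],l[2]])
def res(p):
    r=[]
    for n,h in(('top',ht),('side',hs)):
        for a,uv in h.items():
            r+=list(px(n,W(p,(p[4]*np.cos(np.radians(a)),p[4]*np.sin(np.radians(a)),p[3])))-uv)
    r+=list(2*(px('top',W(p,(-.085,0,.136)))-T(347,478)))
    return r
o=least_squares(res,[.55,.05,.1,.08,.16],x_scale=.01,loss='soft_l1');print(o.x,np.degrees(o.x[2]));print(np.round(o.fun,2))
p=o.x
print('axis',p[:3])
ang=np.radians(75)
g=W(p,(.16*np.cos(ang),.16*np.sin(ang),.13));print('pin',g,(px('top',g)-[180,75])*4,(px('side',g)-[130,180])*4)
print('load',W(p,(-.085,0,.082)))
# gas: bar top centre triangulate
def tri(ut,us):
    o1,d1=ray('top',ut);o2,d2=ray('side',us);A=np.stack([d1,-d2],1);t=np.linalg.lstsq(A,o2-o1,rcond=None)[0];a,b=o1+t[0]*d1,o2+t[1]*d2;return (a+b)/2,np.linalg.norm(a-b)
# pots: button tops crop3 offset
P=lambda u,v:C(u,v,360,100,3); Q=lambda u,v:C(u,v,190,100,3)
for ut,us in [((120,219),(201,131)),((235,198),(197,63)),((234,339),(323,74)),((106,382),(353,154))]:
    print('pot',at('top',P(*ut),.06)[:2],at('side',Q(*us),.06)[:2],tri(P(*ut),Q(*us)))
print('jar',tri(P(179,296),Q(280,98)))
print('tin',at('top',(168,230),.066)); print('ram',at('top',(387,128),.036))
for u in[(125,155),(167,154),(169,219),(126,220)]: print('tray',at('top',u,.018))
E
```

```text
corner [0.75934293 0.331687   0.06      ]
corner [ 0.80477824 -0.07890789  0.06      ]
corner [ 0.41213448 -0.12253182  0.06      ]
corner [0.36539477 0.28839552 0.06      ]
[0.57917859 0.10351856 0.11401857 0.06953672 0.1598591 ] 6.53278274865114
[ 0.31  0.45  0.21  0.25  0.18  0.3   0.18  0.37  0.26  0.44  0.3  -0.01
  0.14 -0.32  0.02 -0.2  -0.16 -0.3  -0.15  0.22 -1.26 -1.63]
axis [0.57917859 0.10351856 0.11401857]
pin [0.60273755 0.26177461 0.13      ] [ 99.52572429 317.15804869] [287.13166871 388.62161443]
load [0.4947305  0.09384797 0.082     ]
pot [ 0.56562981 -0.28549768] [ 0.56443483 -0.28521953] (array([ 0.56506953, -0.28553368,  0.05982312]), np.float64(0.0011674355638002414))
pot [ 0.58604966 -0.39510977] [ 0.58512212 -0.39506176] (array([ 0.58556996, -0.39506176,  0.0600771 ]), np.float64(0.0009081772383350708))
pot [ 0.45073417 -0.3903186 ] [ 0.44998204 -0.39159951] (array([ 0.45022198, -0.38977333,  0.06145476]), np.float64(0.0007648882054189281))
pot [ 0.4095267  -0.26918474] [ 0.4082149  -0.26735761] (array([ 0.4089795 , -0.2697058 ,  0.05799437]), np.float64(0.001299416029402914))
jar (array([ 0.49009112, -0.33712983,  0.06783095]), np.float64(0.0010291946929861394))
tin [0.39801605 0.37717501 0.066     ]
ram [ 0.70416353 -0.25757822  0.036     ]
tray [0.62729057 0.53071165 0.018     ]
tray [0.63034173 0.40228033 0.018     ]
tray [0.43288096 0.3902517  0.018     ]
tray [0.42941337 0.51982386 0.018     ]
```

```bash
cat > g.py <<'E'
import sys
from h import *
s=observe();R=np.array(s['tcp_rot']);p=np.array(s['ee_pos'])
phi=np.degrees(np.arctan2(R[1,2],R[0,2]))
print('t%.2f p'%s['time'],np.round(p,4),'phi %.1f'%phi,'op %.4f'%(s['opening']*.087),'F',np.round(s['ft_force'],1),'tilt',np.round(R[2,1:],4),'q',np.round(s['q'],0))
for a in sys.argv[1:]:
    v=[float(x) for x in a.split(',')]
    d=R.T@(np.array(v[:3])-p);y=-((v[3]-phi+180)%360-180)
    print(a,'-> %.4f %.4f %.4f yaw %.1f'%(*d,y),'dist %.3f rows %.1f'%(np.linalg.norm(d),max(np.linalg.norm(d)/.0417,abs(y)/7.16)))
E
python3 g.py .4947,.094,.29,6.5
python3 - <<'E'
from h import *
C=lambda u,v,x0,y0,k=4:np.array([x0+u/k,y0+v/k])-0.5+0.5/k
T=lambda u,v:C(u,v,180,75); S=lambda u,v:C(u,v,130,180)
print('empty',at('top',T(347,478),.136),at('side',S(526,175),.136))
print('gas skirt',at('top',T(137,600),.075),at('side',S(632,467),.078))
for q in [(427,252),(396,274),(422,299)]: print(at('top',q,.06))
E
```

```text
t0.10 p [ 0.25   -0.5723  0.2912] phi -66.4 op 0.0869 F [-0.9 -0.2  0.8] tilt [ 0.0002 -0.0018] q [-74.  13.  88.  -0.  80.  -7.]
.4947,.094,.29,6.5 -> 0.0022 0.4909 -0.5127 yaw -72.9 dist 0.710 rows 17.0
empty [0.49253204 0.09213882 0.136     ] [0.49354302 0.09658378 0.136     ]
gas skirt [0.41340939 0.24404484 0.075     ] [0.41175551 0.25733794 0.078     ]
[ 0.33942769 -0.35738286  0.06      ]
[ 0.27745449 -0.26943185  0.06      ]
[ 0.20886936 -0.34014272  0.06      ]
```

Call:
{"fn": "move_arm", "kwargs": {"steps": [[[0.087, 0.002, 0.491, -0.513, -73], [0.087, 0.002, 0.491, -0.513, -73], [0.087, 0.002, 0.491, -0.513, -73], [0.087, 0.002, 0.491, -0.513, -73], [0.087, 0.002, 0.491, -0.513, -73]]]}}

```text
time: 0.52
ee_pos: [0.3219, -0.3751, 0.291]
tcp_rot: [[-0.0, 0.504, 0.864], [0.002, 0.864, -0.504], [-1.0, 0.001, -0.001]]
ft_force: [1.1, -0.9, 0.5]
opening: 1.001
```

```bash
python3 g.py .4937,.094,.28,6.5
```

```text
t0.52 p [ 0.3219 -0.3751  0.291 ] phi -30.3 op 0.0871 F [ 1.1 -0.9  0.5] tilt [ 0.0015 -0.0013] q [-59.  -5. 107.   0.  79. -28.]
.4937,.094,.28,6.5 -> 0.0118 0.4917 -0.0882 yaw -36.8 dist 0.500 rows 12.0
```

Works as expected (straight path, full rate).

Call:
{"fn": "move_arm", "kwargs": {"steps": [[[0.087, 0.012, 0.492, -0.088, -36.8], [0.087, 0.012, 0.492, -0.088, -36.8], [0.087, 0.012, 0.492, -0.088, -36.8], [0.087, 0.012, 0.492, -0.088, -36.8], [0.087, 0.012, 0.492, -0.088, -36.8]]]}}

```text
time: 0.93
ee_pos: [0.3933, -0.1795, 0.2865]
tcp_rot: [[-0.0, -0.096, 0.995], [0.002, 0.995, 0.096], [-1.0, 0.002, -0.0]]
ft_force: [1.6, 0.2, -0.3]
opening: 0.997
```

```bash
python3 g.py .4937,.094,.28,6.5
```

```text
t0.93 p [ 0.3933 -0.1795  0.2865] phi 5.5 op 0.0868 F [ 1.6  0.2 -0.3] tilt [ 0.0019 -0.0001] q [-35. -15. 115.   0.  80. -41.]
.4937,.094,.28,6.5 -> 0.0070 0.2625 0.1263 yaw -1.0 dist 0.291 rows 7.0
```

Call:
{"fn": "move_arm", "kwargs": {"steps": [[[0.087, 0.007, 0.2625, 0.126, -1], [0.087, 0.007, 0.2625, 0.126, -1], [0.087, 0.007, 0.2625, 0.126, -1], [0.087, 0.007, 0.2625, 0.126, -1], [0.087, 0.007, 0.2625, 0.126, -1]]]}}

```text
time: 1.35
ee_pos: [0.4644, 0.0165, 0.2818]
tcp_rot: [[-0.0, -0.114, 0.993], [0.002, 0.993, 0.114], [-1.0, 0.002, 0.0]]
ft_force: [1.2, -0.2, -0.0]
opening: 0.996
```

```bash
python3 g.py .4937,.094,.25,6.5
```

```text
t1.35 p [0.4644 0.0165 0.2818] phi 6.5 op 0.0866 F [ 1.2 -0.2 -0. ] tilt [0.0018 0.0001] q [ -8.  -9. 111.   0.  78. -14.]
.4937,.094,.25,6.5 -> 0.0319 0.0736 0.0379 yaw 0.0 dist 0.089 rows 2.1
```

Call:
{"fn": "move_arm", "kwargs": {"steps": [[[0.087, 0.02, 0.0737, 0.038, 0], [0.087, 0.02, 0.0737, 0.038, 0], [0.087, 0.02, 0.0737, 0.038, 0], [0.087, 0.06, 0.0737, 0.038, 0], [0.087, 0.06, 0.0737, 0.038, 0]]]}}

```text
time: 1.77
ee_pos: [0.4903, 0.0949, 0.2157]
tcp_rot: [[-0.01, -0.116, 0.993], [0.001, 0.993, 0.116], [-1.0, 0.002, -0.01]]
ft_force: [-2.6, -0.5, -1.5]
opening: 1.0
```

```bash
python3 g.py .4937,.094,.17,6.5
```

```text
t1.77 p [0.4903 0.0949 0.2157] phi 6.7 op 0.0870 F [-2.6 -0.5 -1.5] tilt [ 0.0024 -0.0099] q [  2.  -0. 110.   0.  71.  -5.]
.4937,.094,.17,6.5 -> 0.0457 -0.0014 0.0038 yaw 0.2 dist 0.046 rows 1.1
```

Call:
{"fn": "move_arm", "kwargs": {"steps": [[[0.087, 0, -0.001, 0.004, 0], [0.087, 0, -0.001, 0.004, 0]]]}}

```text
time: 1.93
ee_pos: [0.494, 0.0939, 0.2153]
tcp_rot: [[-0.012, -0.116, 0.993], [0.001, 0.993, 0.116], [-1.0, 0.003, -0.012]]
ft_force: [-0.1, -0.5, 0.6]
opening: 0.998
```

```bash
python3 g.py .4937,.094,.17,6.5
```

```text
t1.93 p [0.494  0.0939 0.2153] phi 6.6 op 0.0869 F [-0.1 -0.5  0.6] tilt [ 0.0025 -0.0122] q [  2.   0. 109.   0.  71.  -5.]
.4937,.094,.17,6.5 -> 0.0453 -0.0000 0.0003 yaw 0.1 dist 0.045 rows 1.1
```

Call:
{"fn": "move_arm", "kwargs": {"steps": [[[0.087, 0.03, 0, 0, 0], [0.087, 0.044, 0, 0, 0], [0.087, 0.044, 0, 0, 0], [0.05, 0.044, 0, 0, 0], [0.05, 0.044, 0, 0, 0]]]}}

```text
time: 2.35
ee_pos: [0.4948, 0.0936, 0.1734]
tcp_rot: [[-0.009, -0.115, 0.993], [0.001, 0.993, 0.115], [-1.0, 0.002, -0.009]]
ft_force: [0.3, -0.1, -0.1]
opening: 0.919
```

Call:
{"fn": "move_arm", "kwargs": {"steps": [[[0.05, 0, 0, 0, 0], [0.05, 0, 0, 0, 0], [0.05, 0, 0, 0, 0]]]}}

```text
time: 2.6
ee_pos: [0.4957, 0.0936, 0.1749]
tcp_rot: [[-0.007, -0.115, 0.993], [0.001, 0.993, 0.115], [-1.0, 0.002, -0.006]]
ft_force: [0.1, 0.5, 0.7]
opening: 0.707
```

Call:
{"fn": "move_arm", "kwargs": {"steps": [[[0.05, 0.003, 0, -0.001, 0], [0.05, 0.003, 0, -0.001, 0], [0.05, 0.003, 0, -0.001, 0]]]}}

```text
time: 2.85
ee_pos: [0.4957, 0.0936, 0.1747]
tcp_rot: [[-0.004, -0.115, 0.993], [0.001, 0.993, 0.115], [-1.0, 0.002, -0.004]]
ft_force: [-5.4, 0.2, 15.1]
opening: 0.68
```

```bash
python3 g.py .495,.094,.28,6.5
```

```text
t2.85 p [0.4957 0.0936 0.1747] phi 6.6 op 0.0591 F [-5.4  0.2 15.1] tilt [ 0.0019 -0.0039] q [  2.   3. 111.   0.  66.  -5.]
.495,.094,.28,6.5 -> -0.1053 0.0007 -0.0011 yaw 0.1 dist 0.105 rows 2.5
```

Call:
{"fn": "move_arm", "kwargs": {"steps": [[[0.05, -0.02, 0, 0, 0], [0.05, -0.06, 0, 0, 0], [0.05, -0.1, 0, 0, 0], [0.05, -0.1, 0, 0, 0], [0.05, -0.1, 0, 0, 0]]]}}

```text
time: 3.27
ee_pos: [0.4977, 0.0935, 0.2778]
tcp_rot: [[0.002, -0.115, 0.993], [0.002, 0.993, 0.115], [-1.0, 0.001, 0.002]]
ft_force: [-0.6, 0.0, -2.6]
opening: 0.684
```

```bash
python3 g.py .53,.461,.28,6.5;python3 - <<'E'
from h import *
for n in("top","side"): cv2.imwrite(f"pics/{n}1.png",read_camera(n)[:,:,::-1])
a=cv2.imread('pics/side1.png')[130:410,80:360];b=cv2.imread('pics/top1.png')[60:340,110:390]
cv2.imwrite('pics/m1.png',cv2.resize(np.hstack([a,b]),None,fx=1.42,fy=1.42,interpolation=cv2.INTER_CUBIC))
E
```

```text
t3.27 p [0.4977 0.0935 0.2778] phi 6.6 op 0.0595 F [-0.6  0.  -2.6] tilt [0.0013 0.0025] q [  2.  -3. 106.   0.  77.  -5.]
.53,.461,.28,6.5 -> -0.0015 0.3613 0.0743 yaw 0.1 dist 0.369 rows 8.8
```

View pics/m1.png

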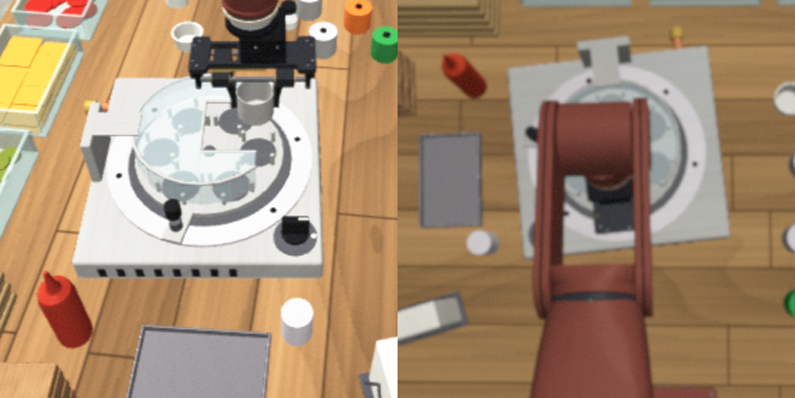

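Call:
{"fn": "move_arm", "kwargs": {"steps": [[[0.05, 0, 0.361, 0.074, 0], [0.05, 0, 0.361, 0.074, 0], [0.05, 0, 0.361, 0.074, 0], [0.05, 0, 0.361, 0.074, 0], [0.05, 0, 0.361, 0.074, 0]]]}}

```text
time: 3.78
ee_pos: [0.5126, 0.3024, 0.2713]
tcp_rot: [[-0.01, -0.115, 0.993], [-0.001, 0.993, 0.115], [-1.0, 0.001, -0.01]]
ft_force: [1.9, -0.8, -1.6]
opening: 0.681
```

```bash
python3 g.py .53,.461,.2,6.5
```

```text
t3.78 p [0.5126 0.3024 0.2713] phi 6.6 op 0.0592 F [ 1.9 -0.8 -1.6] tilt [ 0.0006 -0.0098] q [23. 10. 93.  0. 78. 16.]
.53,.461,.2,6.5 -> 0.0710 0.1555 0.0362 yaw 0.1 dist 0.175 rows 4.2
```

Call:
{"fn": "move_arm", "kwargs": {"steps": [[[0.05, 0.03, 0.1555, 0.036, 0], [0.05, 0.03, 0.1555, 0.036, 0], [0.05, 0.07, 0.1555, 0.036, 0], [0.05, 0.1, 0.1555, 0.036, 0], [0.05, 0.1, 0.1555, 0.036, 0]]]}}

```text
time: 4.2
ee_pos: [0.5277, 0.4625, 0.1664]
tcp_rot: [[-0.013, -0.116, 0.993], [-0.003, 0.993, 0.116], [-1.0, -0.001, -0.013]]
ft_force: [-0.1, -1.3, -2.5]
opening: 0.681
```

```bash
python3 g.py .53,.461,.099,6.5
```

```text
t4.20 p [0.5277 0.4625 0.1664] phi 6.7 op 0.0592 F [-0.1 -1.3 -2.5] tilt [-0.001  -0.0134] q [35. 29. 80.  0. 71. 28.]
.53,.461,.099,6.5 -> 0.0674 -0.0017 0.0030 yaw 0.2 dist 0.067 rows 1.6
```

Call:
{"fn": "move_arm", "kwargs": {"steps": [[[0.05, 0.03, 0, 0.002, 0], [0.05, 0.055, 0, 0.002, 0], [0.05, 0.066, 0, 0.002, 0], [0.05, 0.066, 0, 0.002, 0], [0.05, 0.068, 0, 0.002, 0]]]}}

```text
time: 4.62
ee_pos: [0.5277, 0.4618, 0.0962]
tcp_rot: [[-0.016, -0.116, 0.993], [-0.005, 0.993, 0.116], [-1.0, -0.003, -0.016]]
ft_force: [0.5, -0.1, -1.1]
opening: 0.686
```

```bash
python3 g.py .53,.461,.099,6.5
```

```text
t4.62 p [0.5277 0.4618 0.0962] phi 6.7 op 0.0597 F [ 0.5 -0.1 -1.1] tilt [-0.0027 -0.0164] q [35. 34. 82.  0. 65. 28.]
.53,.461,.099,6.5 -> -0.0028 -0.0011 0.0021 yaw 0.2 dist 0.004 rows 0.1
```

Call:
{"fn": "move_arm", "kwargs": {"steps": [[[0.05, 0.002, 0, 0, 0], [0.05, 0.002, 0, 0, 0], [0.087, 0.001, 0, 0, 0], [0.087, 0.001, 0, 0, 0], [0.087, 0.001, 0, 0, 0]]]}}

```text
time: 5.03
ee_pos: [0.5279, 0.4618, 0.0955]
tcp_rot: [[-0.016, -0.116, 0.993], [-0.004, 0.993, 0.116], [-1.0, -0.003, -0.016]]
ft_force: [-0.7, -0.3, 0.2]
opening: 0.829
```

Call:
{"fn": "move_arm", "kwargs": {"steps": [[[0.087, 0, 0, 0, 0], [0.087, 0, 0, 0, 0], [0.087, 0, 0, 0, 0]]]}}

```text
time: 5.28
ee_pos: [0.528, 0.4617, 0.0956]
tcp_rot: [[-0.015, -0.116, 0.993], [-0.004, 0.993, 0.116], [-1.0, -0.002, -0.016]]
ft_force: [0.6, -0.3, 0.1]
opening: 0.982
```

Call:
{"fn": "move_arm", "kwargs": {"steps": [[[0.087, -0.04, 0, 0, 0], [0.087, -0.08, 0, 0, 0], [0.087, -0.12, 0, 0, 0], [0.087, -0.16, 0, 0, 0], [0.087, -0.19, 0, 0, 0]]]}}

```text
time: 5.7
ee_pos: [0.5314, 0.463, 0.2901]
tcp_rot: [[-0.012, -0.116, 0.993], [-0.002, 0.993, 0.116], [-1.0, -0.001, -0.012]]
ft_force: [0.8, 0.8, 0.1]
opening: 1.0
```

```bash
python3 g.py .565,-.2855,.26,6.5;python3 - <<'E'
from h import *
for n in("top","side"): cv2.imwrite(f"pics/{n}2.png",read_camera(n)[:,:,::-1])
a=cv2.imread('pics/side2.png')[130:410,80:360];b=cv2.imread('pics/top2.png')[60:340,110:390]
cv2.imwrite('pics/m2.png',cv2.resize(np.hstack([a,b]),None,fx=1.42,fy=1.42,interpolation=cv2.INTER_CUBIC))
E
```

```text
t5.70 p [0.5314 0.463  0.2901] phi 6.7 op 0.0870 F [0.8 0.8 0.1] tilt [-0.0005 -0.0122] q [35. 24. 74.  0. 83. 28.]
.565,-.2855,.26,6.5 -> 0.0311 -0.7473 -0.0531 yaw 0.2 dist 0.750 rows 18.0
```

View pics/m2.png

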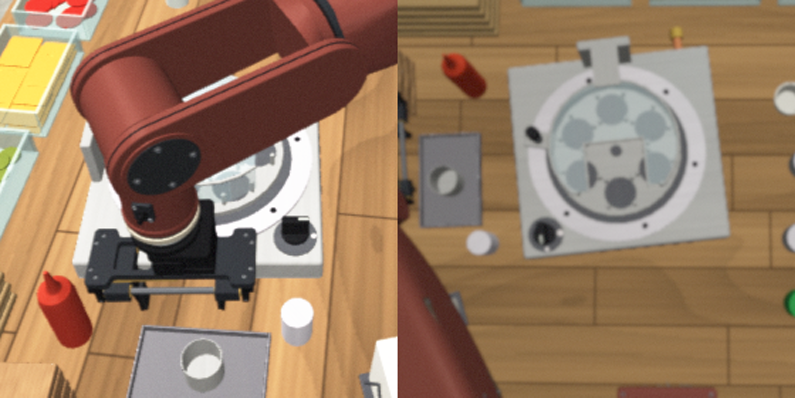

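```bash
python3 - <<'E'
from h import *
a=cv2.resize(cv2.imread('pics/top2.png')[140:260,370:470],None,fx=4,fy=4,interpolation=cv2.INTER_CUBIC)
b=cv2.resize(cv2.imread('pics/top2.png')[200:250,190:240],None,fx=8,fy=8,interpolation=cv2.INTER_CUBIC)
c=np.zeros((480,800,3),np.uint8);c[:,:400]=a;c[:400,400:]=b
cv2.imwrite('pics/m2b.png',c)
E
```

```text
(no output)
```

View pics/m2b.png

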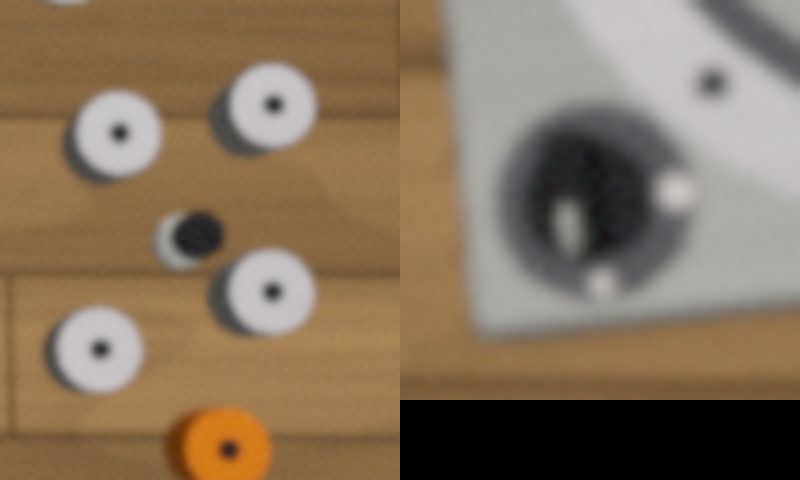

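Call:
{"fn": "move_arm", "kwargs": {"steps": [[[0.087, 0.01, -0.747, -0.053, 0], [0.087, 0.01, -0.747, -0.053, 0], [0.087, 0.01, -0.747, -0.053, 0], [0.087, 0.01, -0.747, -0.053, 0], [0.087, 0.01, -0.747, -0.053, 0]]]}}

```text
time: 6.22
ee_pos: [0.5404, 0.2527, 0.2837]
tcp_rot: [[-0.005, -0.117, 0.993], [0.003, 0.993, 0.117], [-1.0, 0.004, -0.005]]
ft_force: [1.1, -0.1, -0.1]
opening: 0.999
```

```bash
python3 g.py .565,-.2855,.28,6.5
```

```text
t6.22 p [0.5404 0.2527 0.2837] phi 6.7 op 0.0869 F [ 1.1 -0.1 -0.1] tilt [ 0.0037 -0.0047] q [17.  9. 92.  0. 79. 11.]
.565,-.2855,.28,6.5 -> 0.0018 -0.5374 -0.0384 yaw 0.2 dist 0.539 rows 12.9
```

Call:
{"fn": "move_arm", "kwargs": {"steps": [[[0.087, 0, -0.537, -0.038, 0], [0.087, 0, -0.537, -0.038, 0], [0.087, 0, -0.537, -0.038, 0], [0.087, 0, -0.537, -0.038, 0], [0.087, 0, -0.537, -0.038, 0]]]}}

```text
time: 6.63
ee_pos: [0.5498, 0.0445, 0.2829]
tcp_rot: [[-0.006, -0.117, 0.993], [0.003, 0.993, 0.117], [-1.0, 0.004, -0.005]]
ft_force: [0.9, -0.5, -0.1]
opening: 1.0
```

Call:
{"fn": "move_arm", "kwargs": {"steps": [[[0.087, 0, -0.33, -0.026, 0], [0.087, 0, -0.33, -0.026, 0], [0.087, 0, -0.33, -0.026, 0], [0.087, 0, -0.33, -0.026, 0], [0.087, 0, -0.33, -0.026, 0]]]}}

```text
time: 7.05
ee_pos: [0.5574, -0.1638, 0.2818]
tcp_rot: [[-0.006, -0.117, 0.993], [0.004, 0.993, 0.117], [-1.0, 0.004, -0.005]]
ft_force: [0.3, 0.6, -0.2]
opening: 0.996
```

```bash
python3 g.py .565,-.2855,.18,6.5
```

```text
t7.05 p [ 0.5574 -0.1638  0.2818] phi 6.7 op 0.0867 F [ 0.3  0.6 -0.2] tilt [ 0.0042 -0.0055] q [-24.   7.  95.   0.  78. -31.]
.565,-.2855,.18,6.5 -> 0.1014 -0.1222 -0.0062 yaw 0.2 dist 0.159 rows 3.8
```

Call:
{"fn": "move_arm", "kwargs": {"steps": [[[0.087, 0.02, -0.122, -0.006, 0.2], [0.087, 0.04, -0.122, -0.006, 0.2], [0.087, 0.06, -0.122, -0.006, 0.2], [0.087, 0.1, -0.122, -0.006, 0.2], [0.087, 0.1, -0.122, -0.006, 0.2]]]}}

```text
time: 7.47
ee_pos: [0.5617, -0.2864, 0.1742]
tcp_rot: [[-0.014, -0.11, 0.994], [0.008, 0.994, 0.11], [-1.0, 0.01, -0.013]]
ft_force: [-1.9, 1.1, -1.5]
opening: 1.0
```

```bash
python3 g.py .565,-.2855,.089,6.5
```

```text
t7.47 p [ 0.5617 -0.2864  0.1742] phi 6.3 op 0.0870 F [-1.9  1.1 -1.5] tilt [ 0.0095 -0.0126] q [-34.  20.  92.  -0.  69. -40.]
.565,-.2855,.089,6.5 -> 0.0852 -0.0003 0.0045 yaw -0.2 dist 0.085 rows 2.0
```

Call:
{"fn": "move_arm", "kwargs": {"steps": [[[0.087, 0.03, 0, 0.004, 0], [0.087, 0.06, 0, 0.004, 0], [0.087, 0.084, 0, 0.004, 0], [0.087, 0.084, 0, 0.004, 0], [0.05, 0.084, 0, 0.004, 0]]]}}

```text
time: 7.88
ee_pos: [0.5636, -0.2838, 0.089]
tcp_rot: [[-0.017, -0.111, 0.994], [0.011, 0.994, 0.111], [-1.0, 0.012, -0.016]]
ft_force: [0.3, -0.4, 1.2]
opening: 0.973
```

```bash
python3 g.py .565,-.2855,.089,6.5
```

```text
t7.88 p [ 0.5636 -0.2838  0.089 ] phi 6.4 op 0.0847 F [ 0.3 -0.4  1.2] tilt [ 0.0123 -0.0157] q [-34.  26.  94.  -0.  61. -40.]
.565,-.2855,.089,6.5 -> -0.0001 -0.0019 0.0012 yaw -0.1 dist 0.002 rows 0.1
```

Call:
{"fn": "move_arm", "kwargs": {"steps": [[[0.05, 0, -0.0025, 0.002, 0], [0.05, 0, -0.0025, 0.002, 0], [0.05, 0, -0.0025, 0.002, 0], [0.05, 0, -0.0025, 0.002, 0], [0.05, 0, -0.0025, 0.002, 0]]]}}

```text
time: 8.3
ee_pos: [0.5669, -0.2865, 0.0908]
tcp_rot: [[-0.014, -0.111, 0.994], [0.009, 0.994, 0.111], [-1.0, 0.011, -0.013]]
ft_force: [0.7, 0.1, 5.2]
opening: 0.684
```

Call:
{"fn": "move_arm", "kwargs": {"steps": [[[0.05, 0, 0, 0, 0], [0.05, 0, 0, 0, 0]]]}}

```text
time: 8.47
ee_pos: [0.5668, -0.2864, 0.0908]
tcp_rot: [[-0.014, -0.111, 0.994], [0.009, 0.994, 0.111], [-1.0, 0.011, -0.013]]
ft_force: [-0.4, -0.0, 1.7]
opening: 0.681
```

```bash
python3 g.py .565,-.2855,.089,6.5
```

```text
t8.47 p [ 0.5668 -0.2864  0.0908] phi 6.4 op 0.0592 F [-0.4 -0.   1.7] tilt [ 0.0106 -0.0133] q [-34.  27.  93.  -0.  61. -40.]
.565,-.2855,.089,6.5 -> 0.0018 0.0011 -0.0016 yaw -0.1 dist 0.003 rows 0.1
```

Call:
{"fn": "move_arm", "kwargs": {"steps": [[[0.05, -0.04, 0, 0, 0], [0.05, -0.08, 0, 0, 0], [0.05, -0.12, 0, 0, 0], [0.05, -0.16, 0, 0, 0], [0.05, -0.19, 0, 0, 0]]]}}

```text
time: 8.88
ee_pos: [0.5696, -0.2883, 0.2837]
tcp_rot: [[-0.013, -0.111, 0.994], [0.008, 0.994, 0.111], [-1.0, 0.01, -0.012]]
ft_force: [1.2, -0.8, -4.0]
opening: 0.682
```

```bash
python3 g.py .4947,.0938,.278,6.5
```

```text
t8.88 p [ 0.5696 -0.2883  0.2837] phi 6.4 op 0.0594 F [ 1.2 -0.8 -4. ] tilt [ 0.0095 -0.0121] q [-34.  15.  85.  -0.  80. -40.]
.4947,.0938,.278,6.5 -> 0.0098 0.3879 -0.0320 yaw -0.1 dist 0.389 rows 9.3
```

Call:
{"fn": "move_arm", "kwargs": {"steps": [[[0.05, 0, 0.388, -0.032, 0], [0.05, 0, 0.388, -0.032, 0], [0.05, 0, 0.388, -0.032, 0], [0.05, 0, 0.388, -0.032, 0], [0.05, 0, 0.388, -0.032, 0]]]}}

```text
time: 9.3
ee_pos: [0.528, -0.082, 0.2833]
tcp_rot: [[-0.015, -0.11, 0.994], [0.009, 0.994, 0.11], [-1.0, 0.01, -0.014]]
ft_force: [0.9, 0.9, -4.3]
opening: 0.681
```

```bash
python3 g.py .4947,.0938,.275,6.5
```

```text
t9.30 p [ 0.528  -0.082   0.2833] phi 6.3 op 0.0593 F [ 0.9  0.9 -4.3] tilt [ 0.0105 -0.0142] q [-17.   1. 101.   0.  79. -24.]
.4947,.0938,.275,6.5 -> 0.0104 0.1783 -0.0136 yaw -0.2 dist 0.179 rows 4.3
```

Call:
{"fn": "move_arm", "kwargs": {"steps": [[[0.05, 0, 0.178, -0.0135, 0], [0.05, 0, 0.178, -0.0135, 0], [0.05, 0, 0.178, -0.0135, 0], [0.05, 0, 0.178, -0.0135, 0], [0.05, 0, 0.178, -0.0135, 0]]]}}

```text
time: 9.72
ee_pos: [0.4927, 0.0981, 0.2844]
tcp_rot: [[-0.018, -0.113, 0.993], [0.011, 0.993, 0.113], [-1.0, 0.013, -0.017]]
ft_force: [1.1, -0.5, -4.7]
opening: 0.681
```

```bash
python3 g.py .4955,.0938,.185,6.5
```

```text
t9.72 p [0.4927 0.0981 0.2844] phi 6.5 op 0.0592 F [ 1.1 -0.5 -4.7] tilt [ 0.0134 -0.0166] q [  2.  -3. 105.   1.  79.  -5.]
.4955,.0938,.185,6.5 -> 0.0993 -0.0059 0.0040 yaw 0.0 dist 0.100 rows 2.4
```

Call:
{"fn": "move_arm", "kwargs": {"steps": [[[0.05, 0.01, -0.006, 0.005, 0], [0.05, 0.03, -0.006, 0.005, 0], [0.05, 0.05, -0.006, 0.005, 0], [0.05, 0.07, -0.006, 0.005, 0], [0.05, 0.07, -0.006, 0.005, 0]]]}}

```text
time: 10.13
ee_pos: [0.4937, 0.0926, 0.2086]
tcp_rot: [[-0.028, -0.112, 0.993], [0.011, 0.994, 0.113], [-1.0, 0.014, -0.027]]
ft_force: [-1.5, -0.6, -5.2]
opening: 0.682
```

```bash
python3 g.py .4969,.0927,.175,6.5; python3 - <<'E'
from h import *
for n in("top","side"): cv2.imwrite(f"pics/{n}3.png",read_camera(n)[:,:,::-1])
crop('pics/side3.png','pics/m3.png',180,180,320,290,5)
E
```

```text
t10.13 p [0.4937 0.0926 0.2086] phi 6.5 op 0.0593 F [-1.5 -0.6 -5.2] tilt [ 0.0138 -0.0266] q [  1.   1. 109.   1.  71.  -5.]
.4969,.0927,.175,6.5 -> 0.0334 -0.0007 0.0041 yaw -0.0 dist 0.034 rows 0.8
```

View pics/m3.png

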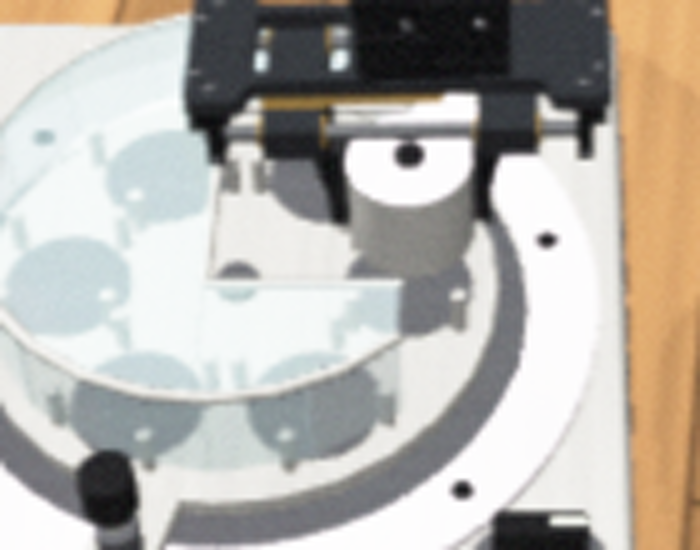

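Call:
{"fn": "move_arm", "kwargs": {"steps": [[[0.05, -0.03, 0, 0.003, 0], [0.05, -0.06, 0, 0.003, 0]]]}}

```text
time: 10.4
ee_pos: [0.4998, 0.0918, 0.2725]
tcp_rot: [[-0.026, -0.112, 0.993], [0.011, 0.994, 0.112], [-1.0, 0.014, -0.024]]
ft_force: [1.0, -0.5, -3.7]
opening: 0.682
```

```bash
python3 g.py .4969,.0927,.2,6.5
```

```text
t10.40 p [0.4998 0.0918 0.2725] phi 6.4 op 0.0593 F [ 1.  -0.5 -3.7] tilt [ 0.0136 -0.0242] q [  1.  -2. 105.   1.  78.  -5.]
.4969,.0927,.2,6.5 -> 0.0725 0.0002 -0.0010 yaw -0.1 dist 0.073 rows 1.7
```

Call:
{"fn": "move_arm", "kwargs": {"steps": [[[0.05, 0.03, 0.001, -0.002, 0], [0.05, 0.06, 0.001, -0.002, 0], [0.05, 0.075, 0.001, -0.002, 0], [0.05, 0.075, 0.001, -0.002, 0], [0.05, 0.075, 0.001, -0.002, 0]]]}}

```text
time: 10.82
ee_pos: [0.4961, 0.093, 0.1983]
tcp_rot: [[-0.026, -0.111, 0.993], [0.011, 0.994, 0.111], [-1.0, 0.013, -0.024]]
ft_force: [1.2, 1.2, -3.4]
opening: 0.675
```

```bash
python3 g.py .4976,.0927,.178,6.5
```

```text
t10.82 p [0.4961 0.093  0.1983] phi 6.4 op 0.0588 F [ 1.2  1.2 -3.4] tilt [ 0.0135 -0.0242] q [  1.   2. 110.   1.  70.  -5.]
.4976,.0927,.178,6.5 -> 0.0203 -0.0007 0.0020 yaw -0.1 dist 0.020 rows 0.5
```

Call:
{"fn": "move_arm", "kwargs": {"steps": [[[0.05, 0, -0.0005, 0.002, 0], [0.05, 0.012, -0.0005, 0.0018, 0], [0.05, 0.02, -0.0005, 0.0018, 0], [0.05, 0.024, -0.0005, 0.0018, 0], [0.05, 0.0245, -0.0005, 0.0018, 0]]]}}

```text
time: 11.23
ee_pos: [0.497, 0.0929, 0.1731]
tcp_rot: [[-0.027, -0.111, 0.993], [0.011, 0.994, 0.111], [-1.0, 0.013, -0.025]]
ft_force: [-0.7, -1.0, -4.5]
opening: 0.683
```

```bash
python3 g.py .4976,.0927,.173,6.5
```

```text
t11.23 p [0.497  0.0929 0.1731] phi 6.4 op 0.0594 F [-0.7 -1.  -4.5] tilt [ 0.0135 -0.0253] q [  1.   4. 110.   1.  67.  -5.]
.4976,.0927,.173,6.5 -> 0.0001 -0.0003 0.0006 yaw -0.1 dist 0.001 rows 0.0
```

Call:
{"fn": "move_arm", "kwargs": {"steps": [[[0.05, 0.002, 0, 0.0003, 0], [0.05, 0.002, 0, 0.0003, 0], [0.05, 0.002, 0, 0.0003, 0]]]}}

```text
time: 11.48
ee_pos: [0.4972, 0.093, 0.1729]
tcp_rot: [[-0.027, -0.112, 0.993], [0.01, 0.994, 0.112], [-1.0, 0.013, -0.026]]
ft_force: [-7.4, -0.5, 11.2]
opening: 0.68
```

Call:
{"fn": "move_arm", "kwargs": {"steps": [[[0.085, 0, 0, 0, 0], [0.085, 0, 0, 0, 0], [0.085, 0, 0, 0, 0], [0.085, 0, 0, 0, 0], [0.085, 0, 0, 0, 0]]]}}

```text
time: 11.9
ee_pos: [0.4974, 0.0931, 0.1729]
tcp_rot: [[-0.027, -0.112, 0.993], [0.01, 0.994, 0.112], [-1.0, 0.013, -0.026]]
ft_force: [-0.4, 1.2, -0.9]
opening: 0.941
```

Call:
{"fn": "move_arm", "kwargs": {"steps": [[[0.085, -0.03, 0, 0, 0], [0.085, -0.06, 0, 0, 0], [0.085, -0.09, 0, 0, 0]]]}}

```text
time: 12.15
ee_pos: [0.4993, 0.0921, 0.2633]
tcp_rot: [[-0.029, -0.111, 0.993], [0.01, 0.994, 0.112], [-1.0, 0.013, -0.027]]
ft_force: [1.0, 0.5, 1.3]
opening: 0.982
```

```bash
python3 g.py .6027,.2618,.25,-8.5 .6027,.2618,.25,6.5 .6027,.2618,.25,171.5; python3 - <<'E'
from h import *
for n in("top","side"): cv2.imwrite(f"pics/{n}4.png",read_camera(n)[:,:,::-1])
crop('pics/side4.png','pics/m4.png',170,170,320,310,5)
E
```

```text
t12.15 p [0.4993 0.0921 0.2633] phi 6.4 op 0.0855 F [1.  0.5 1.3] tilt [ 0.0135 -0.0273] q [  1.  -1. 106.   1.  77.  -5.]
.6027,.2618,.25,-8.5 -> 0.0121 0.1569 0.1220 yaw 14.9 dist 0.199 rows 4.8
.6027,.2618,.25,6.5 -> 0.0121 0.1569 0.1220 yaw -0.1 dist 0.199 rows 4.8
.6027,.2618,.25,171.5 -> 0.0121 0.1569 0.1220 yaw -165.1 dist 0.199 rows 23.1
```

View pics/m4.png

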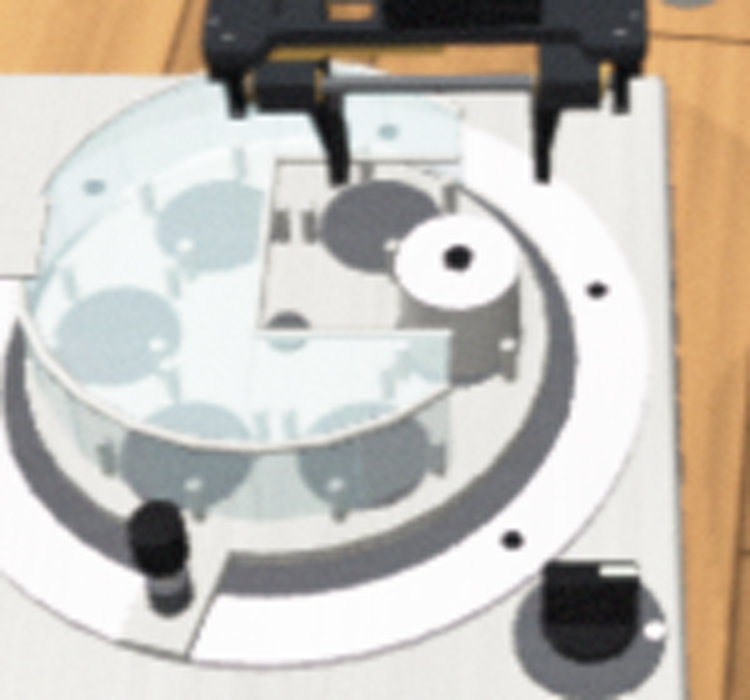

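Call:
{"fn": "move_arm", "kwargs": {"steps": [[[0.055, -0.01, 0.1565, 0.123, -15], [0.055, -0.01, 0.1565, 0.123, -15], [0.055, -0.01, 0.1565, 0.123, -15], [0.055, -0.01, 0.1565, 0.123, -15], [0.055, -0.01, 0.1565, 0.123, -15]]]}}

```text
time: 12.67
ee_pos: [0.6086, 0.2637, 0.2779]
tcp_rot: [[-0.017, -0.365, 0.931], [0.011, 0.931, 0.366], [-1.0, 0.016, -0.012]]
ft_force: [0.7, 0.4, 0.8]
opening: 0.694
```

```bash
python3 g.py .6042,.2613,.23,21.5
```

```text
t12.67 p [0.6086 0.2637 0.2779] phi 21.4 op 0.0604 F [0.7 0.4 0.8] tilt [ 0.0164 -0.0118] q [16. 19. 82.  1. 80. -5.]
.6042,.2613,.23,21.5 -> 0.0480 -0.0014 -0.0043 yaw -0.1 dist 0.048 rows 1.2
```

Call:
{"fn": "move_arm", "kwargs": {"steps": [[[0.055, 0.02, -0.001, -0.005, 0], [0.055, 0.04, -0.001, -0.005, 0], [0.055, 0.055, -0.001, -0.005, 0], [0.055, 0.055, -0.001, -0.005, 0], [0.055, 0.055, -0.001, -0.005, 0]]]}}

```text
time: 13.08
ee_pos: [0.6024, 0.2613, 0.221]
tcp_rot: [[-0.02, -0.365, 0.931], [0.01, 0.931, 0.366], [-1.0, 0.017, -0.015]]
ft_force: [0.9, 0.2, 1.2]
opening: 0.635
```

```bash
python3 g.py .6040,.2613,.181,21.5; python3 - <<'E'
from h import *
for n in("side",): cv2.imwrite(f"pics/{n}5.png",read_camera(n)[:,:,::-1])
crop('pics/side5.png','pics/m5.png',140,200,300,320,5)
E
```

```text
t13.08 p [0.6024 0.2613 0.221 ] phi 21.5 op 0.0552 F [0.9 0.2 1.2] tilt [ 0.0167 -0.0154] q [16. 21. 86.  1. 75. -5.]
.6040,.2613,.181,21.5 -> 0.0400 -0.0012 0.0021 yaw -0.0 dist 0.040 rows 1.0
```

View pics/m5.png

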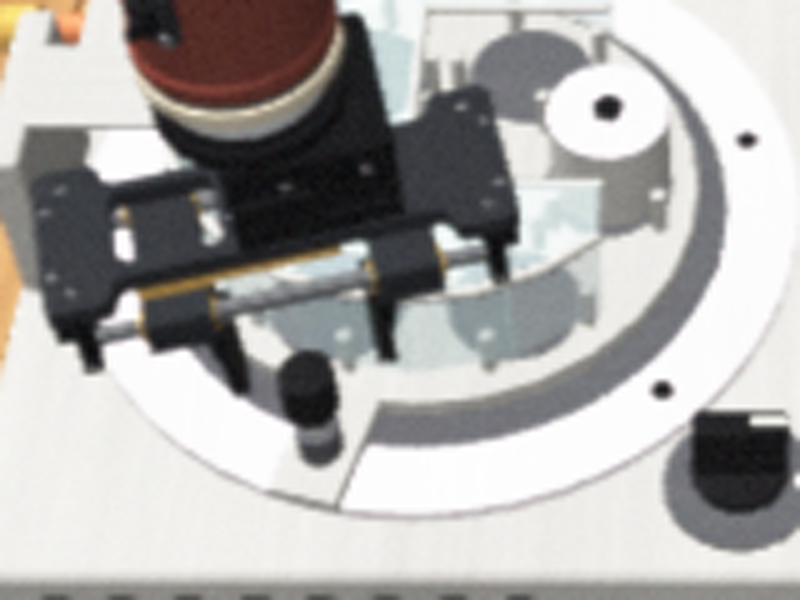

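Call:
{"fn": "move_arm", "kwargs": {"steps": [[[0.055, 0.02, -0.001, 0.002, 0], [0.055, 0.039, -0.001, 0.002, 0], [0.055, 0.04, -0.001, 0.002, 0], [0.055, 0.04, -0.001, 0.002, 0], [0.015, 0.04, -0.001, 0.002, 0]]]}}

```text
time: 13.55
ee_pos: [0.6056, 0.2617, 0.1846]
tcp_rot: [[-0.015, -0.365, 0.931], [0.011, 0.931, 0.365], [-1.0, 0.016, -0.01]]
ft_force: [-0.0, 0.6, 0.6]
opening: 0.601
```

Call:
{"fn": "move_arm", "kwargs": {"steps": [[[0.015, 0, 0, 0, 0], [0.015, 0, 0, 0, 0], [0.015, 0, 0, 0, 0], [0.015, 0, 0, 0, 0], [0.015, 0, 0, 0, 0]]]}}

```text
time: 13.97
ee_pos: [0.6059, 0.2619, 0.1852]
tcp_rot: [[-0.014, -0.365, 0.931], [0.012, 0.931, 0.365], [-1.0, 0.016, -0.009]]
ft_force: [-1.0, -0.7, 1.5]
opening: 0.292
```

```bash
python3 g.py
```

```text
t13.97 p [0.6059 0.2619 0.1852] phi 21.4 op 0.0254 F [-1.  -0.7  1.5] tilt [ 0.0162 -0.0092] q [16. 23. 87.  1. 71. -6.]
```

```bash
cat > arc.py <<'E'
# arc.py dx dy z a1 a2 ... : warmer pin angles (deg), TCP offset dx,dy from pin
import sys
from h import *
A=np.array([.5792,.1035]);Y=6.53
s=observe();R=np.array(s['tcp_rot']);p=np.array(s['ee_pos'])
dx,dy,z=map(float,sys.argv[1:4])
r=p[:2]-[dx,dy]-A
print('t%.2f p'%s['time'],np.round(p,4),'pin angle %.2f r %.4f'%(np.degrees(np.arctan2(r[1],r[0]))-Y,np.hypot(*r)),'F',np.round(s['ft_force'],1),'op %.4f'%(.087*s['opening']),'tilt',np.round(R[2,1:],4),'moment',np.round(s['moment'],2))
for a in sys.argv[4:]:
    b=np.radians(float(a)+Y);t=np.array([*(A+.16*np.array([np.cos(b),np.sin(b)])+[dx,dy]),z])
    print(a,np.round(R.T@(t-p),4))
E
python3 arc.py .0032 .0001 .202 75 80 85 90 95 
```

```text
t13.97 p [0.6059 0.2619 0.1852] pin angle 75.03 r 0.1600 F [-1.  -0.7  1.5] op 0.0254 tilt [ 0.0162 -0.0092] moment [ 0.04 -0.1   0.02]
75 [-0.0168  0.0002 -0.0001]
80 [-0.0166  0.0067 -0.0125]
85 [-0.0164  0.012  -0.0254]
90 [-0.0162  0.0161 -0.0387]
95 [-0.016   0.0191 -0.0523]
```

Call:
{"fn": "move_arm", "kwargs": {"steps": [[[0.015, -0.008, 0, 0, 0], [0.015, -0.016, 0, 0, 0], [0.015, -0.016, 0, 0, 0], [0.015, -0.016, 0, 0, 0]]]}}

```text
time: 14.3
ee_pos: [0.6057, 0.2617, 0.2005]
tcp_rot: [[-0.015, -0.365, 0.931], [0.012, 0.931, 0.365], [-1.0, 0.017, -0.01]]
ft_force: [-0.0, 2.4, -10.6]
opening: 0.287
```

```bash
python3 arc.py .0032 .0001 .201 80 85 90 95 100 
```

```text
t14.30 p [0.6057 0.2617 0.2005] pin angle 75.07 r 0.1599 F [ -0.    2.4 -10.6] op 0.0249 tilt [ 0.0165 -0.0101] moment [ 0.46 -0.53 -0.05]
80 [-0.0002  0.0065 -0.0121]
85 [-0.      0.0118 -0.0251]
90 [ 0.0002  0.0159 -0.0384]
95 [ 0.0004  0.0189 -0.052 ]
100 [ 0.0006  0.0207 -0.0658]
```

Call:
{"fn": "move_arm", "kwargs": {"steps": [[[0.015, -0.001, 0.0065, -0.0121, 0], [0.015, -0.001, 0.0118, -0.0251, 0], [0.015, -0.001, 0.0159, -0.0384, 0], [0.015, -0.001, 0.0189, -0.052, 0], [0.015, -0.001, 0.0207, -0.0658, 0]]]}}

```text
time: 14.72
ee_pos: [0.5362, 0.2569, 0.2015]
tcp_rot: [[-0.016, -0.365, 0.931], [0.011, 0.931, 0.366], [-1.0, 0.016, -0.011]]
ft_force: [2.2, 2.2, -10.2]
opening: 0.29
```

```bash
python3 arc.py .0032 .0001 .201 100 105 110 115 120 
```

```text
t14.72 p [0.5362 0.2569 0.2015] pin angle 100.26 r 0.1601 F [  2.2   2.2 -10.2] op 0.0252 tilt [ 0.0164 -0.0106] moment [ 0.19 -0.78 -0.03]
100 [ 0.0005 -0.0002  0.0007]
105 [ 0.0007  0.0004 -0.0132]
110 [ 0.0008 -0.0002 -0.0272]
115 [ 0.0009 -0.002  -0.041 ]
120 [ 0.001  -0.0051 -0.0546]
```

Table follows (radius exact). Continue.

Call:
{"fn": "move_arm", "kwargs": {"steps": [[[0.015, 0, 0.0004, -0.0132, 0], [0.015, 0, -0.0002, -0.0272, 0], [0.015, 0, -0.002, -0.041, 0], [0.015, 0, -0.0051, -0.0546, 0], [0.015, 0, -0.0051, -0.0546, 0]]]}}

```text
time: 15.13
ee_pos: [0.4847, 0.2305, 0.2006]
tcp_rot: [[-0.02, -0.365, 0.931], [0.009, 0.931, 0.366], [-1.0, 0.015, -0.015]]
ft_force: [-1.4, -0.7, -9.9]
opening: 0.29
```

```bash
python3 arc.py .0032 .0001 .201 125 130 135 
```

```text
t15.13 p [0.4847 0.2305 0.2006] pin angle 121.08 r 0.1602 F [-1.4 -0.7 -9.9] op 0.0252 tilt [ 0.0152 -0.0152] moment [-0.03 -0.3  -0.01]
125 [-0.0003 -0.0036 -0.0104]
130 [-0.0002 -0.0089 -0.0233]
135 [-0.0001 -0.0154 -0.0356]
```

Call:
{"fn": "move_arm", "kwargs": {"steps": [[[0.015, 0, -0.0036, -0.0104, 0], [0.015, 0, -0.0089, -0.0233, 0], [0.015, 0, -0.0154, -0.0356, 0], [0.015, 0, -0.0154, -0.0356, 0], [0.015, 0, -0.0154, -0.0356, 0]]]}}

```text
time: 15.55
ee_pos: [0.4568, 0.2027, 0.2004]
tcp_rot: [[-0.021, -0.365, 0.931], [0.008, 0.931, 0.365], [-1.0, 0.015, -0.016]]
ft_force: [-0.1, 0.8, -9.7]
opening: 0.292
```

```bash
python3 arc.py .0032 .0001 .185 135
```

```text
t15.55 p [0.4568 0.2027 0.2004] pin angle 135.19 r 0.1600 F [-0.1  0.8 -9.7] op 0.0254 tilt [ 0.0153 -0.0163] moment [ 0.15 -0.32  0.02]
135 [0.0154 0.     0.0007]
```

Lower to home.

Call:
{"fn": "move_arm", "kwargs": {"steps": [[[0.015, 0.006, 0, 0.0005, 0], [0.015, 0.012, 0, 0.0005, 0], [0.015, 0.0155, 0, 0.0005, 0], [0.015, 0.0155, 0, 0.0005, 0], [0.015, 0.0155, 0, 0.0005, 0]]]}}

```text
time: 15.97
ee_pos: [0.4576, 0.2036, 0.1853]
tcp_rot: [[-0.02, -0.365, 0.931], [0.009, 0.931, 0.365], [-1.0, 0.016, -0.015]]
ft_force: [-2.1, 1.6, -2.8]
opening: 0.288
```

```bash
python3 arc.py .0032 .0001 .185 135
```

```text
t15.97 p [0.4576 0.2036 0.1853] pin angle 134.76 r 0.1600 F [-2.1  1.6 -2.8] op 0.0250 tilt [ 0.0155 -0.015 ] moment [ 0.45 -0.22  0.01]
135 [ 0.0003 -0.0003 -0.0006]
```

Call:
{"fn": "move_arm", "kwargs": {"steps": [[[0.05, 0, 0, 0, 0], [0.05, 0, 0, 0, 0], [0.05, 0, 0, 0, 0], [0.05, 0, 0, 0, 0], [0.05, -0.01, 0, 0, 0]]]}}

```text
time: 16.38
ee_pos: [0.4568, 0.2031, 0.194]
tcp_rot: [[-0.023, -0.365, 0.931], [0.008, 0.931, 0.365], [-1.0, 0.016, -0.018]]
ft_force: [0.1, -0.0, 0.2]
opening: 0.542
```

Call:
{"fn": "move_arm", "kwargs": {"steps": [[[0.087, -0.04, 0, 0, 0], [0.087, -0.08, 0, 0, 0], [0.087, -0.1, 0, 0, 0]]]}}

```text
time: 16.63
ee_pos: [0.4606, 0.2025, 0.2998]
tcp_rot: [[-0.016, -0.365, 0.931], [0.009, 0.931, 0.365], [-1.0, 0.015, -0.012]]
ft_force: [0.3, 0.9, 1.3]
opening: 0.718
```

```bash
python3 g.py .566,-.2855,.28,6.5 .4095,-.2693,.28,6.5; cat > snap.py <<'E'
import sys
from h import *
k=sys.argv[1]
for n in("top","side"): cv2.imwrite(f"pics/{n}{k}.png",read_camera(n)[:,:,::-1])
def c(f,x0,y0,w,h,W,H): return cv2.resize(cv2.imread(f)[y0:y0+h,x0:x0+w],(W,H),interpolation=cv2.INTER_CUBIC)
t,s=f"pics/top{k}.png",f"pics/side{k}.png"
m=np.hstack([c(t,370,150,100,140,400,560),c(s,140,180,180,150,400,333) if 0 else np.vstack([c(s,140,180,180,135,400,300),c(t,180,80,190,123,400,260)])])
cv2.imwrite(f'pics/m{k}.png',m)
E
python3 snap.py 6
```

```text
t16.63 p [0.4606 0.2025 0.2998] phi 21.4 op 0.0625 F [0.3 0.9 1.3] tilt [ 0.0146 -0.0117] q [ 14.  -4. 104.   1.  81.  -7.]
.566,-.2855,.28,6.5 -> 0.0135 -0.4931 -0.0797 yaw 14.9 dist 0.500 rows 12.0
.4095,-.2693,.28,6.5 -> 0.0162 -0.4209 -0.2195 yaw 14.9 dist 0.475 rows 11.4
```

View pics/m6.png

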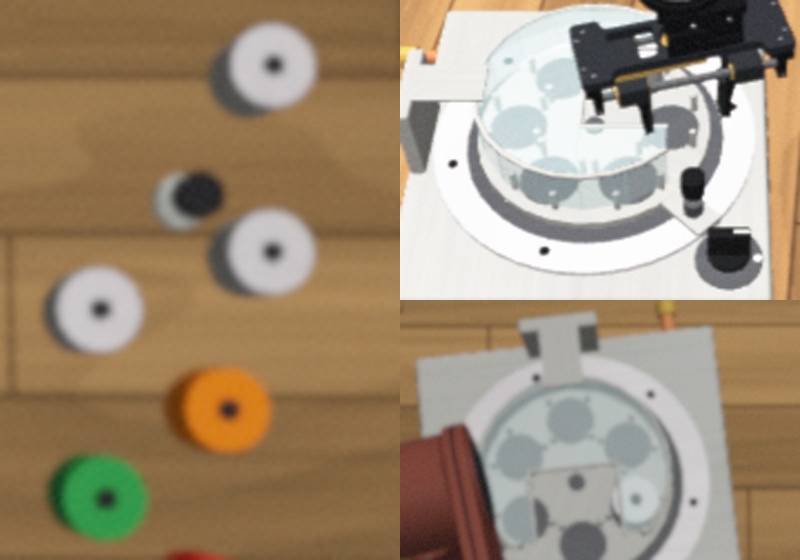

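Call:
{"fn": "move_arm", "kwargs": {"steps": [[[0.087, 0, -0.421, -0.2195, 15], [0.087, 0, -0.421, -0.2195, 15], [0.087, 0, -0.421, -0.2195, 15], [0.087, 0, -0.421, -0.2195, 15], [0.087, 0, -0.421, -0.2195, 15]]]}}

```text
time: 17.15
ee_pos: [0.4369, -0.0065, 0.2945]
tcp_rot: [[-0.013, -0.112, 0.994], [0.01, 0.994, 0.112], [-1.0, 0.012, -0.012]]
ft_force: [1.7, -0.2, -0.3]
opening: 0.997
```

```bash
python3 g.py .4095,-.2693,.29,6.5
```

```text
t17.15 p [ 0.4369 -0.0065  0.2945] phi 6.4 op 0.0867 F [ 1.7 -0.2 -0.3] tilt [ 0.0117 -0.0116] q [-11. -14. 113.   0.  81. -18.]
.4095,-.2693,.29,6.5 -> 0.0021 -0.2581 -0.0566 yaw -0.1 dist 0.264 rows 6.3
```

Call:
{"fn": "move_arm", "kwargs": {"steps": [[[0.087, 0, -0.258, -0.0565, 0], [0.087, 0, -0.258, -0.0565, 0], [0.087, 0, -0.258, -0.0565, 0], [0.087, 0, -0.258, -0.0565, 0], [0.087, 0, -0.258, -0.0565, 0]]]}}

```text
time: 17.57
ee_pos: [0.4147, -0.214, 0.2924]
tcp_rot: [[-0.013, -0.112, 0.994], [0.01, 0.994, 0.112], [-1.0, 0.012, -0.012]]
ft_force: [0.4, 0.2, 0.7]
opening: 0.996
```

```bash
python3 g.py .4095,-.2693,.2,6.5
```

```text
t17.57 p [ 0.4147 -0.214   0.2924] phi 6.4 op 0.0867 F [0.4 0.2 0.7] tilt [ 0.0119 -0.0117] q [-37.  -9. 110.   0.  80. -43.]
.4095,-.2693,.2,6.5 -> 0.0919 -0.0555 -0.0103 yaw -0.1 dist 0.108 rows 2.6
```

Call:
{"fn": "move_arm", "kwargs": {"steps": [[[0.087, 0.02, -0.056, -0.01, 0], [0.087, 0.06, -0.056, -0.01, 0], [0.087, 0.1, -0.056, -0.01, 0], [0.087, 0.14, -0.056, -0.01, 0], [0.087, 0.14, -0.056, -0.01, 0]]]}}

```text
time: 17.98
ee_pos: [0.4045, -0.2661, 0.144]
tcp_rot: [[-0.024, -0.11, 0.994], [0.02, 0.994, 0.111], [-1.0, 0.022, -0.021]]
ft_force: [-1.3, 1.6, -1.2]
opening: 1.0
```

```bash
python3 g.py .4103,-.2698,.0905,6.5
```

```text
t17.98 p [ 0.4045 -0.2661  0.144 ] phi 6.3 op 0.0870 F [-1.3  1.6 -1.2] tilt [ 0.0225 -0.0212] q [-43.   4. 114.  -0.  64. -49.]
.4103,-.2698,.0905,6.5 -> 0.0532 -0.0055 0.0065 yaw -0.2 dist 0.054 rows 1.3
```

Call:
{"fn": "move_arm", "kwargs": {"steps": [[[0.087, 0.01, -0.006, 0.007, 0], [0.087, 0.035, -0.006, 0.007, 0], [0.087, 0.053, -0.006, 0.007, 0], [0.087, 0.053, -0.006, 0.007, 0], [0.087, 0.053, -0.006, 0.007, 0]]]}}

```text
time: 18.4
ee_pos: [0.4108, -0.2698, 0.0912]
tcp_rot: [[-0.025, -0.111, 0.994], [0.021, 0.994, 0.111], [-0.999, 0.024, -0.022]]
ft_force: [0.1, 0.3, 0.2]
opening: 1.001
```

```bash
python3 g.py .4108,-.2703,.0905,6.5
```

```text
t18.40 p [ 0.4108 -0.2698  0.0912] phi 6.4 op 0.0871 F [0.1 0.3 0.2] tilt [ 0.0237 -0.0222] q [-42.  10. 114.  -0.  57. -49.]
.4108,-.2703,.0905,6.5 -> 0.0007 -0.0005 -0.0000 yaw -0.1 dist 0.001 rows 0.0
```

Call:
{"fn": "move_arm", "kwargs": {"steps": [[[0.05, 0.001, -0.0005, 0, 0], [0.05, 0.001, -0.0005, 0, 0], [0.05, 0.001, -0.0005, 0, 0], [0.05, 0.001, -0.0005, 0, 0], [0.05, 0.001, -0.0005, 0, 0]]]}}

```text
time: 18.82
ee_pos: [0.4112, -0.2706, 0.091]
tcp_rot: [[-0.024, -0.111, 0.994], [0.02, 0.994, 0.111], [-1.0, 0.023, -0.021]]
ft_force: [-0.4, -0.3, -0.5]
opening: 0.708
```

Call:
{"fn": "move_arm", "kwargs": {"steps": [[[0.05, 0, 0, 0, 0], [0.05, 0, 0, 0, 0], [0.05, 0, 0, 0, 0]]]}}

```text
time: 19.07
ee_pos: [0.4111, -0.2705, 0.091]
tcp_rot: [[-0.024, -0.111, 0.994], [0.02, 0.994, 0.111], [-1.0, 0.023, -0.022]]
ft_force: [-0.3, 0.5, -0.1]
opening: 0.678
```

```bash
python3 g.py
```

```text
t19.07 p [ 0.4111 -0.2705  0.091 ] phi 6.4 op 0.0590 F [-0.3  0.5 -0.1] tilt [ 0.0229 -0.0216] q [-42.  10. 114.  -0.  57. -49.]
```

Call:
{"fn": "move_arm", "kwargs": {"steps": [[[0.05, -0.04, 0, 0, 0], [0.05, -0.08, 0, 0, 0], [0.05, -0.12, 0, 0, 0], [0.05, -0.16, 0, 0, 0], [0.05, -0.19, 0, 0, 0]]]}}

```text
time: 19.48
ee_pos: [0.4159, -0.2746, 0.2841]
tcp_rot: [[-0.022, -0.111, 0.994], [0.019, 0.994, 0.111], [-1.0, 0.021, -0.02]]
ft_force: [1.3, -0.9, -3.0]
opening: 0.679
```

```bash
python3 g.py .497,.093,.28,6.5
```

```text
t19.48 p [ 0.4159 -0.2746  0.2841] phi 6.4 op 0.0591 F [ 1.3 -0.9 -3. ] tilt [ 0.021  -0.0199] q [-42.  -3. 105.  -0.  80. -49.]
.497,.093,.28,6.5 -> 0.0092 0.3562 0.1215 yaw -0.1 dist 0.376 rows 9.0
```

Call:
{"fn": "move_arm", "kwargs": {"steps": [[[0.05, 0, 0.356, 0.1215, 0], [0.05, 0, 0.356, 0.1215, 0], [0.05, 0, 0.356, 0.1215, 0], [0.05, 0, 0.356, 0.1215, 0], [0.05, 0, 0.356, 0.1215, 0]]]}}

```text
time: 19.9
ee_pos: [0.4604, -0.0692, 0.2851]
tcp_rot: [[-0.023, -0.11, 0.994], [0.019, 0.994, 0.11], [-1.0, 0.021, -0.02]]
ft_force: [0.7, -0.4, -2.5]
opening: 0.678
```

```bash
python3 g.py .497,.093,.28,6.5
```

```text
t19.90 p [ 0.4604 -0.0692  0.2851] phi 6.3 op 0.0590 F [ 0.7 -0.4 -2.5] tilt [ 0.0213 -0.0205] q [-19.  -8. 110.   1.  80. -25.]
.497,.093,.28,6.5 -> 0.0074 0.1571 0.0543 yaw -0.2 dist 0.166 rows 4.0
```

Call:
{"fn": "move_arm", "kwargs": {"steps": [[[0.05, 0, 0.157, 0.054, 0], [0.05, 0, 0.157, 0.054, 0], [0.05, 0, 0.157, 0.054, 0], [0.05, 0, 0.157, 0.054, 0], [0.05, 0, 0.157, 0.054, 0]]]}}

```text
time: 20.32
ee_pos: [0.4968, 0.0992, 0.287]
tcp_rot: [[-0.023, -0.116, 0.993], [0.023, 0.993, 0.116], [-0.999, 0.025, -0.02]]
ft_force: [-1.6, -1.0, -2.6]
opening: 0.679
```

```bash
python3 g.py .497,.0928,.2,6.5
```

```text
t20.32 p [0.4968 0.0992 0.287 ] phi 6.7 op 0.0591 F [-1.6 -1.  -2.6] tilt [ 0.0252 -0.0202] q [  2.  -3. 105.   1.  80.  -5.]
.497,.0928,.2,6.5 -> 0.0868 -0.0086 0.0012 yaw 0.2 dist 0.087 rows 2.1
```

Call:
{"fn": "move_arm", "kwargs": {"steps": [[[0.05, 0.03, -0.0086, 0.002, 0], [0.05, 0.06, -0.0086, 0.002, 0], [0.05, 0.085, -0.0086, 0.002, 0], [0.05, 0.085, -0.0086, 0.002, 0], [0.05, 0.085, -0.0086, 0.002, 0]]]}}

```text
time: 20.73
ee_pos: [0.4964, 0.0927, 0.2002]
tcp_rot: [[-0.028, -0.116, 0.993], [0.023, 0.993, 0.116], [-0.999, 0.026, -0.025]]
ft_force: [-0.0, 0.4, -2.1]
opening: 0.679
```

```bash
python3 g.py .4968,.0927,.1755,6.5
```

```text
t20.73 p [0.4964 0.0927 0.2002] phi 6.7 op 0.0591 F [-0.   0.4 -2.1] tilt [ 0.0256 -0.0249] q [  1.   2. 109.   1.  70.  -6.]
.4968,.0927,.1755,6.5 -> 0.0247 -0.0006 0.0010 yaw 0.2 dist 0.025 rows 0.6
```

Call:
{"fn": "move_arm", "kwargs": {"steps": [[[0.05, 0.005, -0.0006, 0.0013, 0], [0.05, 0.015, -0.0006, 0.0013, 0], [0.05, 0.024, -0.0006, 0.0013, 0], [0.05, 0.028, -0.0006, 0.0013, 0], [0.05, 0.029, -0.0006, 0.0013, 0]]]}}

```text
time: 21.15
ee_pos: [0.4971, 0.0928, 0.1728]
tcp_rot: [[-0.028, -0.116, 0.993], [0.022, 0.993, 0.116], [-0.999, 0.025, -0.025]]
ft_force: [-10.6, -1.5, 18.1]
opening: 0.678
```

```bash
python3 g.py .4971,.0925,.173,6.5
```

```text
t21.15 p [0.4971 0.0928 0.1728] phi 6.7 op 0.0590 F [-10.6  -1.5  18.1] tilt [ 0.0254 -0.0254] q [  1.   4. 110.   1.  67.  -6.]
.4971,.0925,.173,6.5 -> -0.0002 -0.0003 -0.0000 yaw 0.2 dist 0.000 rows 0.0
```

Seated at 0.1728 as before. Release and rise.

Call:
{"fn": "move_arm", "kwargs": {"steps": [[[0.085, 0, 0, 0, 0], [0.085, 0, 0, 0, 0], [0.085, 0, 0, 0, 0], [0.085, 0, 0, 0, 0], [0.085, 0, 0, 0, 0]]]}}

```text
time: 21.57
ee_pos: [0.4972, 0.0927, 0.1728]
tcp_rot: [[-0.028, -0.116, 0.993], [0.022, 0.993, 0.116], [-0.999, 0.025, -0.025]]
ft_force: [-0.1, -0.2, -1.0]
opening: 0.94
```

Call:
{"fn": "move_arm", "kwargs": {"steps": [[[0.085, -0.03, 0, 0, 0], [0.085, -0.06, 0, 0, 0], [0.085, -0.1, 0, 0, 0]]]}}

```text
time: 21.82
ee_pos: [0.4984, 0.0905, 0.2712]
tcp_rot: [[-0.033, -0.116, 0.993], [0.022, 0.993, 0.116], [-0.999, 0.026, -0.031]]
ft_force: [0.6, 0.3, -0.5]
opening: 0.972
```

```bash
python3 snap.py 7; python3 g.py .4571,.2031,.27,81.5 .4571,.2031,.27,-98.5
```

```text
t21.92 p [0.5035 0.0905 0.2799] phi 6.7 op 0.0849 F [ 0.7 -0.   0.2] tilt [ 0.0242 -0.0131] q [  1.  -2. 105.   1.  78.  -6.]
.4571,.2031,.27,81.5 -> 0.0132 0.1169 -0.0329 yaw -74.8 dist 0.122 rows 10.4
.4571,.2031,.27,-98.5 -> 0.0132 0.1169 -0.0329 yaw 105.2 dist 0.122 rows 14.7
```

View pics/m7.png

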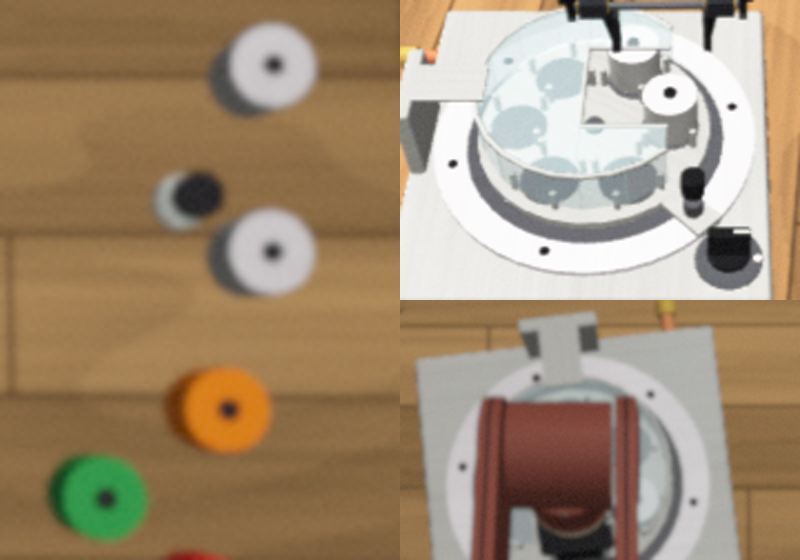

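Call:
{"fn": "move_arm", "kwargs": {"steps": [[[0.055, 0.0, 0.117, -0.033, -74.8], [0.055, 0, 0.117, -0.033, -74.8], [0.055, 0, 0.117, -0.033, -74.8], [0.055, 0, 0.117, -0.033, -74.8], [0.055, 0, 0.117, -0.033, -74.8]]]}}

```text
time: 22.33
ee_pos: [0.4562, 0.205, 0.2832]
tcp_rot: [[-0.022, -0.682, 0.731], [0.021, 0.73, 0.683], [-1.0, 0.03, -0.002]]
ft_force: [0.7, -1.6, 0.4]
opening: 0.694
```

```bash
python3 g.py .4571,.2031,.27,81.5
```

```text
t22.33 p [0.4562 0.205  0.2832] phi 43.1 op 0.0604 F [ 0.7 -1.6  0.4] tilt [ 0.0299 -0.0017] q [ 14.  -4. 106.   1.  79. -29.]
.4571,.2031,.27,81.5 -> 0.0131 -0.0024 -0.0006 yaw -38.4 dist 0.013 rows 5.4
```

Call:
{"fn": "move_arm", "kwargs": {"steps": [[[0.055, 0.005, -0.003, 0, -38.4], [0.055, 0.01, -0.003, 0, -38.4], [0.055, 0.02, -0.003, 0, -38.4], [0.055, 0.02, -0.003, 0, -38.4], [0.055, 0.02, -0.003, 0, -38.4]]]}}

```text
time: 22.75
ee_pos: [0.4573, 0.2031, 0.2618]
tcp_rot: [[-0.023, -0.98, 0.197], [0.02, 0.197, 0.98], [-1.0, 0.027, 0.015]]
ft_force: [-0.1, -0.7, 0.9]
opening: 0.632
```

```bash
python3 g.py .4575,.2032,.22,81.5
```

```text
t22.75 p [0.4573 0.2031 0.2618] phi 78.6 op 0.0550 F [-0.1 -0.7  0.9] tilt [0.027  0.0152] q [ 14.  -3. 107.   1.  77. -65.]
.4575,.2032,.22,81.5 -> 0.0418 -0.0013 -0.0005 yaw -2.9 dist 0.042 rows 1.0
```

Call:
{"fn": "move_arm", "kwargs": {"steps": [[[0.055, 0.025, -0.0025, -0.001, -2], [0.055, 0.05, -0.0025, -0.001, -2], [0.055, 0.077, -0.0025, -0.001, -2], [0.055, 0.077, -0.0025, -0.001, -2], [0.055, 0.077, -0.0025, -0.001, -2]]]}}

```text
time: 23.17
ee_pos: [0.4565, 0.2029, 0.1833]
tcp_rot: [[-0.028, -0.986, 0.163], [0.019, 0.162, 0.987], [-0.999, 0.03, 0.014]]
ft_force: [-0.0, 0.0, -0.3]
opening: 0.632
```

```bash
python3 g.py .4576,.203,.185,81.5
```

```text
t23.17 p [0.4565 0.2029 0.1833] phi 80.6 op 0.0550 F [-0.   0.  -0.3] tilt [0.0303 0.0145] q [ 14.   2. 111.   2.  68. -67.]
.4576,.203,.185,81.5 -> -0.0017 -0.0010 0.0003 yaw -0.9 dist 0.002 rows 0.1
```

Call:
{"fn": "move_arm", "kwargs": {"steps": [[[0.015, -0.001, -0.001, 0, 0], [0.015, -0.001, -0.001, 0, 0], [0.015, -0.001, -0.001, 0, 0], [0.015, -0.001, -0.001, 0, 0], [0.015, -0.001, -0.001, 0, 0]]]}}

```text
time: 23.58
ee_pos: [0.4581, 0.2029, 0.1853]
tcp_rot: [[-0.026, -0.986, 0.163], [0.02, 0.162, 0.987], [-0.999, 0.029, 0.015]]
ft_force: [-1.2, 0.4, -0.5]
opening: 0.34
```

Call:
{"fn": "move_arm", "kwargs": {"steps": [[[0.015, 0, 0, 0, 0], [0.015, 0, 0, 0, 0]]]}}

```text
time: 23.75
ee_pos: [0.4579, 0.2029, 0.1853]
tcp_rot: [[-0.026, -0.986, 0.163], [0.02, 0.162, 0.987], [-0.999, 0.029, 0.015]]
ft_force: [-1.1, 0.3, 0.3]
opening: 0.286
```

```bash
python3 arc.py .0032 .0001 .201 135 
```

```text
t23.75 p [0.4579 0.2029 0.1853] pin angle 134.90 r 0.1592 F [-1.1  0.3  0.3] op 0.0249 tilt [0.0288 0.0151] moment [-0.07 -0.04  0.04]
135 [-0.0156  0.0013  0.0004]
```

Call:
{"fn": "move_arm", "kwargs": {"steps": [[[0.015, -0.008, 0, 0, 0], [0.015, -0.016, 0, 0, 0], [0.015, -0.016, 0, 0, 0], [0.015, -0.016, 0, 0, 0]]]}}

```text
time: 24.08
ee_pos: [0.4577, 0.2026, 0.2009]
tcp_rot: [[-0.027, -0.986, 0.163], [0.02, 0.162, 0.987], [-0.999, 0.03, 0.015]]
ft_force: [0.3, 0.5, -10.7]
opening: 0.288
```

```bash
python3 arc.py .004 -.0001 .201 140 145 150 155 160 
```

```text
t24.08 p [0.4577 0.2026 0.2009] pin angle 135.15 r 0.1599 F [  0.3   0.5 -10.7] op 0.0251 tilt [0.0301 0.0148] moment [-0.03 -0.17 -0.01]
140 [-0.0001  0.0061 -0.0121]
145 [-0.0002  0.0113 -0.0251]
150 [-0.0003  0.0152 -0.0384]
155 [-0.0004  0.0181 -0.0521]
160 [-0.0005  0.0197 -0.066 ]
```

Call:
{"fn": "move_arm", "kwargs": {"steps": [[[0.015, -0.001, 0.0061, -0.0121, 0], [0.015, -0.001, 0.0113, -0.0251, 0], [0.015, -0.001, 0.0152, -0.0384, 0], [0.015, -0.001, 0.0181, -0.0521, 0], [0.015, -0.001, 0.0197, -0.066, 0]]]}}

```text
time: 24.5
ee_pos: [0.4273, 0.1405, 0.2011]
tcp_rot: [[-0.027, -0.986, 0.162], [0.02, 0.162, 0.987], [-0.999, 0.03, 0.016]]
ft_force: [2.7, 0.6, -10.3]
opening: 0.29
```

```bash
python3 arc.py .004 -.0001 .201 165 170 175 180 185
```

```text
t24.50 p [0.4273 0.1405 0.2011] pin angle 160.10 r 0.1602 F [  2.7   0.6 -10.3] op 0.0252 tilt [0.0295 0.0156] moment [ 0.11 -0.73 -0.04]
165 [-0.0001  0.0001 -0.0137]
170 [-0.0004 -0.0007 -0.0276]
175 [-0.0007 -0.0027 -0.0414]
180 [-0.001  -0.0059 -0.055 ]
185 [-0.0013 -0.0103 -0.0683]
```

Call:
{"fn": "move_arm", "kwargs": {"steps": [[[0.015, 0, 0.0001, -0.0137, 0], [0.015, 0, -0.0007, -0.0276, 0], [0.015, -0.001, -0.0027, -0.0414, 0], [0.015, -0.001, -0.0059, -0.055, 0], [0.015, -0.001, -0.0103, -0.0683, 0]]]}}

```text
time: 24.92
ee_pos: [0.4261, 0.0712, 0.2003]
tcp_rot: [[-0.026, -0.986, 0.162], [0.021, 0.162, 0.987], [-0.999, 0.03, 0.017]]
ft_force: [2.9, 3.1, -10.8]
opening: 0.29
```

```bash
python3 arc.py .004 -.0001 .201 185 190 195
```

```text
t24.92 p [0.4261 0.0712 0.2003] pin angle -174.96 r 0.1604 F [  2.9   3.1 -10.8] op 0.0252 tilt [0.0296 0.0167] moment [ 0.31 -0.58 -0.04]
185 [-0.0007 -0.0003  0.0003]
190 [-0.0011 -0.0058 -0.0126]
195 [-0.0015 -0.0125 -0.0248]
```

Call:
{"fn": "move_arm", "kwargs": {"steps": [[[0.015, -0.001, -0.0058, -0.0126, 0], [0.015, -0.001, -0.0125, -0.0248, 0], [0.015, -0.001, -0.0125, -0.0248, 0], [0.015, -0.001, -0.0125, -0.0248, 0]]]}}

```text
time: 25.25
ee_pos: [0.4342, 0.0442, 0.2]
tcp_rot: [[-0.027, -0.986, 0.164], [0.021, 0.163, 0.986], [-0.999, 0.03, 0.016]]
ft_force: [0.7, -1.5, -8.9]
opening: 0.292
```

```bash
python3 arc.py .004 -.0001 .185 195
```

```text
t25.25 p [0.4342 0.0442 0.2   ] pin angle -164.86 r 0.1603 F [ 0.7 -1.5 -8.9] op 0.0254 tilt [0.0302 0.0165] moment [-0.27 -0.33  0.05]
195 [ 0.015  -0.0005  0.0002]
```

Call:
{"fn": "move_arm", "kwargs": {"steps": [[[0.015, 0.006, -0.0005, 0.0002, 0], [0.015, 0.012, -0.0005, 0.0002, 0], [0.015, 0.0155, -0.0005, 0.0002, 0], [0.015, 0.0155, -0.0005, 0.0002, 0], [0.015, 0.0155, -0.0005, 0.0002, 0]]]}}

```text
time: 25.67
ee_pos: [0.4344, 0.0449, 0.1853]
tcp_rot: [[-0.027, -0.986, 0.163], [0.02, 0.162, 0.987], [-0.999, 0.03, 0.016]]
ft_force: [-4.7, -3.1, 2.4]
opening: 0.284
```

```bash
python3 arc.py .004 -.0001 .185 195
```

```text
t25.67 p [0.4344 0.0449 0.1853] pin angle -165.07 r 0.1599 F [-4.7 -3.1  2.4] op 0.0247 tilt [0.0302 0.0158] moment [-0.56  0.71  0.01]
195 [ 0.0003 -0.     -0.0002]
```

Call:
{"fn": "move_arm", "kwargs": {"steps": [[[0.05, 0, 0, 0, 0], [0.05, 0, 0, 0, 0], [0.05, 0, 0, 0, 0], [0.05, 0, 0, 0, 0], [0.05, -0.01, 0, 0, 0]]]}}

```text
time: 26.08
ee_pos: [0.4338, 0.045, 0.1941]
tcp_rot: [[-0.03, -0.986, 0.163], [0.021, 0.162, 0.987], [-0.999, 0.033, 0.016]]
ft_force: [-0.8, 0.2, -0.3]
opening: 0.542
```

Call:
{"fn": "move_arm", "kwargs": {"steps": [[[0.087, -0.04, 0, 0, 0], [0.087, -0.08, 0, 0, 0], [0.087, -0.12, 0, 0, 0]]]}}

```text
time: 26.33
ee_pos: [0.4368, 0.0426, 0.3161]
tcp_rot: [[-0.03, -0.986, 0.163], [0.021, 0.162, 0.987], [-0.999, 0.033, 0.016]]
ft_force: [1.2, 0.1, 0.3]
opening: 0.717
```

```bash
python3 snap.py 8; python3 g.py .451,-.3902,.29,6.5 
```

```text
t26.43 p [0.4408 0.0422 0.3227] phi 80.7 op 0.0703 F [ 0.5  0.2 -0.6] tilt [0.0187 0.0171] q [ -5. -14. 110.   1.  84. -86.]
.451,-.3902,.29,6.5 -> 0.0239 -0.0808 -0.4255 yaw 74.2 dist 0.434 rows 10.4
```

View pics/m8.png

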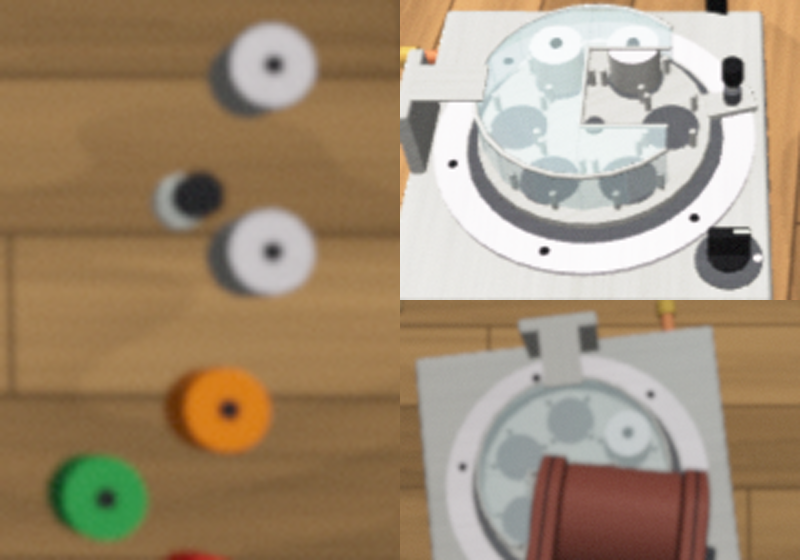

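Call:
{"fn": "move_arm", "kwargs": {"steps": [[[0.087, 0.015, -0.081, -0.4255, 74.2], [0.087, 0.015, -0.081, -0.4255, 74.2], [0.087, 0.015, -0.081, -0.4255, 74.2], [0.087, 0.015, -0.081, -0.4255, 74.2], [0.087, 0.015, -0.081, -0.4255, 74.2]]]}}

```text
time: 26.85
ee_pos: [0.4439, -0.1674, 0.3074]
tcp_rot: [[-0.021, -0.701, 0.713], [0.022, 0.713, 0.701], [-1.0, 0.031, 0.0]]
ft_force: [1.0, 0.8, 0.0]
opening: 0.994
```

```bash
python3 g.py .451,-.3902,.29,6.5
```

```text
t26.85 p [ 0.4439 -0.1674  0.3074] phi 44.5 op 0.0865 F [1.  0.8 0. ] tilt [0.0309 0.0005] q [-30.  -8. 107.   0.  83. -75.]
.451,-.3902,.29,6.5 -> 0.0123 -0.1643 -0.1512 yaw 38.0 dist 0.224 rows 5.4
```

Call:
{"fn": "move_arm", "kwargs": {"steps": [[[0.087, 0.012, -0.1643, -0.1512, 38], [0.087, 0.012, -0.1643, -0.1512, 38], [0.087, 0.012, -0.1643, -0.1512, 38], [0.087, 0.012, -0.1643, -0.1512, 38], [0.087, 0.012, -0.1643, -0.1512, 38]]]}}

```text
time: 27.27
ee_pos: [0.4502, -0.3755, 0.2917]
tcp_rot: [[-0.021, -0.15, 0.988], [0.022, 0.988, 0.151], [-1.0, 0.025, -0.017]]
ft_force: [1.2, 0.7, 0.8]
opening: 0.998
```

```bash
python3 g.py .4515,-.3908,.2,6.5
```

```text
t27.27 p [ 0.4502 -0.3755  0.2917] phi 8.7 op 0.0869 F [1.2 0.7 0.8] tilt [ 0.025 -0.017] q [-48.   9.  92.  -0.  81. -56.]
.4515,-.3908,.2,6.5 -> 0.0913 -0.0176 0.0005 yaw 2.2 dist 0.093 rows 2.2
```

Call:
{"fn": "move_arm", "kwargs": {"steps": [[[0.087, 0.03, -0.018, 0.001, 2], [0.087, 0.07, -0.018, 0.001, 2], [0.087, 0.11, -0.018, 0.001, 2], [0.087, 0.11, -0.018, 0.001, 2], [0.087, 0.11, -0.018, 0.001, 2]]]}}

```text
time: 27.68
ee_pos: [0.4505, -0.3894, 0.1793]
tcp_rot: [[-0.025, -0.115, 0.993], [0.027, 0.993, 0.116], [-0.999, 0.029, -0.021]]
ft_force: [0.7, -0.4, 0.5]
opening: 1.0
```

```bash
python3 g.py .4523,-.3913,.0905,6.5;python3 snap.py 9
```

```text
t27.68 p [ 0.4505 -0.3894  0.1793] phi 6.7 op 0.0870 F [ 0.7 -0.4  0.5] tilt [ 0.0295 -0.0213] q [-48.  16.  96.  -0.  70. -55.]
.4523,-.3913,.0905,6.5 -> 0.0886 -0.0047 0.0035 yaw 0.2 dist 0.089 rows 2.1
```

View pics/side9.png

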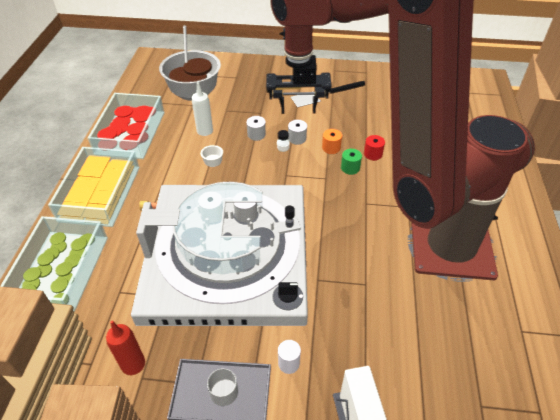

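Call:
{"fn": "move_arm", "kwargs": {"steps": [[[0.087, 0.02, -0.005, 0.0035, 0], [0.087, 0.05, -0.005, 0.0035, 0], [0.087, 0.08, -0.005, 0.0035, 0], [0.087, 0.089, -0.005, 0.0035, 0], [0.087, 0.089, -0.005, 0.0035, 0]]]}}

```text
time: 28.2
ee_pos: [0.4552, -0.3938, 0.095]
tcp_rot: [[-0.019, -0.117, 0.993], [0.021, 0.993, 0.117], [-1.0, 0.023, -0.017]]
ft_force: [-0.1, 0.3, 0.1]
opening: 1.0
```

```bash
python3 g.py .4525,-.3916,.0905,6.5
```

```text
t28.20 p [ 0.4552 -0.3938  0.095 ] phi 6.7 op 0.0870 F [-0.1  0.3  0.1] tilt [ 0.0228 -0.0167] q [-48.  23.  98.  -0.  61. -55.]
.4525,-.3916,.0905,6.5 -> 0.0046 0.0024 -0.0023 yaw 0.2 dist 0.006 rows 0.1
```

Call:
{"fn": "move_arm", "kwargs": {"steps": [[[0.087, 0.004, 0.0026, -0.0025, 0], [0.087, 0.004, 0.0026, -0.0025, 0], [0.05, 0.004, 0.0026, -0.0025, 0], [0.05, 0.004, 0.0026, -0.0025, 0], [0.05, 0.004, 0.0026, -0.0025, 0]]]}}

```text
time: 28.62
ee_pos: [0.4529, -0.3921, 0.0925]
tcp_rot: [[-0.018, -0.117, 0.993], [0.019, 0.993, 0.117], [-1.0, 0.021, -0.015]]
ft_force: [-0.2, -0.5, -0.4]
opening: 0.854
```

```bash
python3 g.py .4522,-.3913,.0905,6.5
```

```text
t28.62 p [ 0.4529 -0.3921  0.0925] phi 6.7 op 0.0743 F [-0.2 -0.5 -0.4] tilt [ 0.0209 -0.0154] q [-48.  23.  98.  -0.  61. -55.]
.4522,-.3913,.0905,6.5 -> 0.0020 0.0008 -0.0006 yaw 0.2 dist 0.002 rows 0.1
```

Call:
{"fn": "move_arm", "kwargs": {"steps": [[[0.05, 0.002, 0.001, -0.0006, 0], [0.05, 0.002, 0.001, -0.0006, 0], [0.05, 0.002, 0.001, -0.0006, 0], [0.05, 0.002, 0.001, -0.0006, 0], [0.05, 0.002, 0.001, -0.0006, 0]]]}}

```text
time: 29.03
ee_pos: [0.4523, -0.3912, 0.0907]
tcp_rot: [[-0.018, -0.117, 0.993], [0.019, 0.993, 0.117], [-1.0, 0.021, -0.015]]
ft_force: [-0.3, 0.4, 2.2]
opening: 0.675
```

```bash
python3 g.py .4522,-.3913,.0905,6.5
```

```text
t29.03 p [ 0.4523 -0.3912  0.0907] phi 6.7 op 0.0587 F [-0.3  0.4  2.2] tilt [ 0.0208 -0.0152] q [-48.  23.  99.  -0.  60. -55.]
.4522,-.3913,.0905,6.5 -> 0.0002 -0.0001 -0.0001 yaw 0.2 dist 0.000 rows 0.0
```

Call:
{"fn": "move_arm", "kwargs": {"steps": [[[0.05, -0.04, 0, 0, 0], [0.05, -0.08, 0, 0, 0], [0.05, -0.12, 0, 0, 0], [0.05, -0.16, 0, 0, 0], [0.05, -0.19, 0, 0, 0]]]}}

```text
time: 29.45
ee_pos: [0.4558, -0.395, 0.2837]
tcp_rot: [[-0.016, -0.117, 0.993], [0.017, 0.993, 0.117], [-1.0, 0.019, -0.014]]
ft_force: [0.8, -0.8, -2.2]
opening: 0.674
```

```bash
python3 snap.py 10; python3 g.py .4968,.0927,.29,6.5
```

```text
t29.55 p [ 0.4575 -0.3969  0.2877] phi 6.7 op 0.0593 F [ 0.4 -0.6 -2.1] tilt [ 0.0115 -0.0088] q [-48.  11.  90.  -0.  80. -55.]
.4968,.0927,.29,6.5 -> 0.0024 0.4816 0.0963 yaw 0.2 dist 0.491 rows 11.8
```

View pics/side10.png

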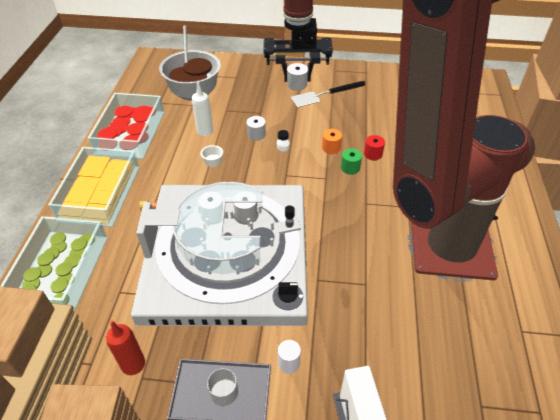

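Call:
{"fn": "move_arm", "kwargs": {"steps": [[[0.05, 0, 0.482, 0.096, 0], [0.05, 0, 0.482, 0.096, 0], [0.05, 0, 0.482, 0.096, 0], [0.05, 0, 0.482, 0.096, 0], [0.05, 0, 0.482, 0.096, 0]]]}}

```text
time: 29.97
ee_pos: [0.4718, -0.185, 0.2834]
tcp_rot: [[-0.013, -0.116, 0.993], [0.012, 0.993, 0.116], [-1.0, 0.014, -0.012]]
ft_force: [1.2, 0.6, -3.1]
opening: 0.678
```

Call:
{"fn": "move_arm", "kwargs": {"steps": [[[0.05, 0, 0.275, 0.055, 0], [0.05, 0, 0.275, 0.055, 0], [0.05, 0, 0.275, 0.055, 0], [0.05, 0, 0.275, 0.055, 0], [0.05, 0, 0.275, 0.055, 0]]]}}

```text
time: 30.38
ee_pos: [0.4876, 0.0226, 0.2842]
tcp_rot: [[-0.016, -0.116, 0.993], [0.012, 0.993, 0.116], [-1.0, 0.014, -0.014]]
ft_force: [0.6, 0.1, -2.5]
opening: 0.68
```

```bash
python3 g.py .4968,.0927,.28,6.5
```

```text
t30.38 p [0.4876 0.0226 0.2842] phi 6.7 op 0.0592 F [ 0.6  0.1 -2.5] tilt [ 0.0142 -0.0144] q [ -7.  -5. 107.   1.  79. -14.]
.4968,.0927,.28,6.5 -> 0.0050 0.0685 0.0173 yaw 0.2 dist 0.071 rows 1.7
```

Call:
{"fn": "move_arm", "kwargs": {"steps": [[[0.05, 0, 0.069, 0.0168, 0], [0.05, 0, 0.069, 0.0168, 0], [0.05, 0.02, 0.069, 0.0168, 0], [0.05, 0.02, 0.069, 0.0168, 0], [0.05, 0.02, 0.069, 0.0168, 0]]]}}

```text
time: 30.8
ee_pos: [0.4942, 0.0934, 0.2622]
tcp_rot: [[-0.022, -0.117, 0.993], [0.012, 0.993, 0.117], [-1.0, 0.014, -0.021]]
ft_force: [-0.1, -0.1, -3.1]
opening: 0.678
```

```bash
python3 g.py .4964,.0934,.2,6.5
```

```text
t30.80 p [0.4942 0.0934 0.2622] phi 6.7 op 0.0590 F [-0.1 -0.1 -3.1] tilt [ 0.0142 -0.0206] q [  1.  -2. 107.   1.  77.  -6.]
.4964,.0934,.2,6.5 -> 0.0621 -0.0011 0.0035 yaw 0.2 dist 0.062 rows 1.5
```

Call:
{"fn": "move_arm", "kwargs": {"steps": [[[0.05, 0.02, -0.001, 0.0041, 0], [0.05, 0.045, -0.001, 0.0041, 0], [0.05, 0.062, -0.001, 0.0041, 0], [0.05, 0.062, -0.001, 0.0041, 0], [0.05, 0.062, -0.001, 0.0041, 0]]]}}

```text
time: 31.22
ee_pos: [0.4965, 0.0924, 0.1996]
tcp_rot: [[-0.025, -0.115, 0.993], [0.011, 0.993, 0.115], [-1.0, 0.014, -0.023]]
ft_force: [1.3, -1.1, -2.4]
opening: 0.681
```

```bash
python3 g.py .497,.0933,.1728,6.5; python3 snap.py 11
```

```text
t31.22 p [0.4965 0.0924 0.1996] phi 6.6 op 0.0593 F [ 1.3 -1.1 -2.4] tilt [ 0.0142 -0.0231] q [  1.   2. 109.   1.  70.  -6.]
.497,.0933,.1728,6.5 -> 0.0268 0.0004 0.0012 yaw 0.1 dist 0.027 rows 0.6
```

View pics/m11.png

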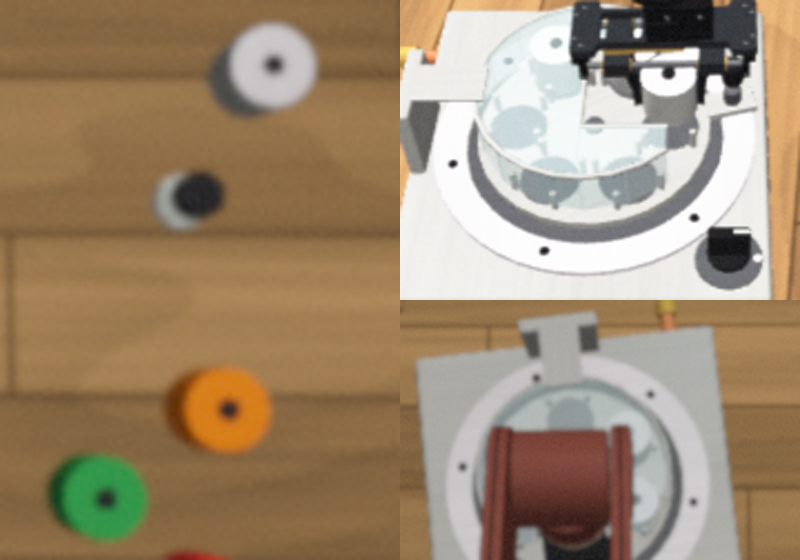

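Call:
{"fn": "move_arm", "kwargs": {"steps": [[[0.05, 0.005, 0.0004, 0.0012, 0], [0.05, 0.012, 0.0004, 0.0012, 0], [0.05, 0.02, 0.0004, 0.0012, 0], [0.05, 0.026, 0.0004, 0.0012, 0], [0.05, 0.027, 0.0004, 0.0012, 0]]]}}

```text
time: 31.73
ee_pos: [0.4977, 0.0936, 0.1731]
tcp_rot: [[-0.022, -0.116, 0.993], [0.011, 0.993, 0.116], [-1.0, 0.014, -0.021]]
ft_force: [-1.6, -0.2, 0.2]
opening: 0.679
```

```bash
python3 g.py .497,.0933,.1728,6.5
```

```text
t31.73 p [0.4977 0.0936 0.1731] phi 6.7 op 0.0591 F [-1.6 -0.2  0.2] tilt [ 0.0138 -0.0208] q [  1.   4. 110.   1.  67.  -6.]
.497,.0933,.1728,6.5 -> 0.0003 -0.0002 -0.0008 yaw 0.2 dist 0.001 rows 0.0
```

Touching down (F rising from −2.5). Press 1 mm, release, rise.

Call:
{"fn": "move_arm", "kwargs": {"steps": [[[0.05, 0.001, 0, -0.0007, 0], [0.05, 0.001, 0, -0.0007, 0], [0.085, 0.0005, 0, -0.0007, 0], [0.085, 0.0005, 0, -0.0007, 0], [0.085, 0.0005, 0, -0.0007, 0]]]}}

```text
time: 32.15
ee_pos: [0.497, 0.0936, 0.1726]
tcp_rot: [[-0.022, -0.116, 0.993], [0.011, 0.993, 0.116], [-1.0, 0.014, -0.021]]
ft_force: [0.7, -0.9, -0.6]
opening: 0.82
```

Call:
{"fn": "move_arm", "kwargs": {"steps": [[[0.085, 0, 0, 0, 0], [0.085, 0, 0, 0, 0], [0.085, -0.03, 0, 0, 0], [0.085, -0.06, 0, 0, 0], [0.085, -0.1, 0, 0, 0]]]}}

```text
time: 32.57
ee_pos: [0.4976, 0.0923, 0.2712]
tcp_rot: [[-0.028, -0.116, 0.993], [0.011, 0.993, 0.116], [-1.0, 0.014, -0.026]]
ft_force: [0.8, 0.0, -0.1]
opening: 0.971
```

```bash
python3 snap.py 12; python3 g.py .435,.0448,.25,-38.5
```

```text
t32.67 p [0.5027 0.0925 0.28  ] phi 6.7 op 0.0848 F [ 0.8 -0.1 -0.1] tilt [ 0.0127 -0.0085] q [  1.  -2. 105.   1.  78.  -6.]
.435,.0448,.25,-38.5 -> 0.0301 -0.0399 -0.0726 yaw 45.2 dist 0.088 rows 6.3
```

View pics/m12.png

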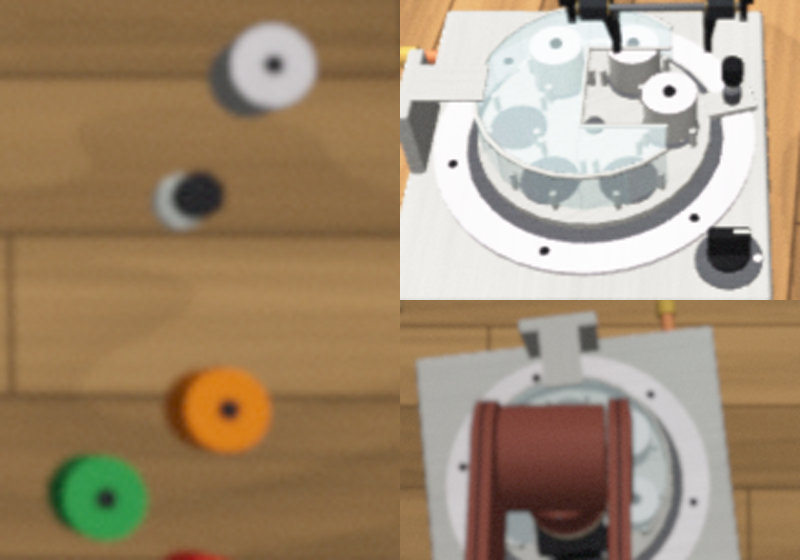

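Call:
{"fn": "move_arm", "kwargs": {"steps": [[[0.05, 0, -0.039, -0.0741, 45], [0.05, 0, -0.039, -0.0741, 45], [0.05, 0, -0.039, -0.0741, 45], [0.05, 0, -0.039, -0.0741, 45], [0.05, 0, -0.039, -0.0741, 45]]]}}

```text
time: 33.08
ee_pos: [0.4332, 0.0448, 0.28]
tcp_rot: [[-0.011, 0.494, 0.87], [0.012, 0.87, -0.493], [-1.0, 0.005, -0.016]]
ft_force: [-0.6, 0.6, 0.3]
opening: 0.679
```

```bash
python3 g.py .4337,.0452,.25,-38.5
```

```text
t33.08 p [0.4332 0.0448 0.28  ] phi -29.6 op 0.0591 F [-0.6  0.6  0.3] tilt [ 0.005 -0.016] q [ -5. -13. 115.   1.  79.  25.]
.4337,.0452,.25,-38.5 -> 0.0300 0.0004 0.0007 yaw 8.9 dist 0.030 rows 1.2
```

Call:
{"fn": "move_arm", "kwargs": {"steps": [[[0.05, 0.01, 0.0004, 0.0008, 9], [0.05, 0.035, 0.0004, 0.001, 9], [0.05, 0.055, 0.0004, 0.0013, 9], [0.05, 0.055, 0.0004, 0.0013, 9], [0.05, 0.055, 0.0004, 0.0013, 9]]]}}

```text
time: 33.5
ee_pos: [0.4331, 0.0453, 0.2241]
tcp_rot: [[-0.014, 0.623, 0.782], [0.013, 0.782, -0.623], [-1.0, 0.001, -0.019]]
ft_force: [1.3, 0.3, -0.4]
opening: 0.578
```

```bash
python3 g.py .4337,.0452,.185,-38.5
```

```text
t33.50 p [0.4331 0.0453 0.2241] phi -38.6 op 0.0503 F [ 1.3  0.3 -0.4] tilt [ 0.0008 -0.0191] q [ -5. -10. 118.   1.  73.  34.]
.4337,.0452,.185,-38.5 -> 0.0391 0.0003 0.0013 yaw -0.1 dist 0.039 rows 0.9
```

Call:
{"fn": "move_arm", "kwargs": {"steps": [[[0.05, 0.015, 0.0003, 0.0013, 0], [0.05, 0.03, 0.0003, 0.0013, 0], [0.05, 0.039, 0.0003, 0.0013, 0], [0.05, 0.039, 0.0003, 0.0013, 0], [0.015, 0.039, 0.0003, 0.0013, 0]]]}}

```text
time: 33.92
ee_pos: [0.434, 0.0452, 0.1858]
tcp_rot: [[-0.014, 0.623, 0.782], [0.013, 0.782, -0.623], [-1.0, 0.001, -0.019]]
ft_force: [-0.1, 0.3, 0.1]
opening: 0.552
```

Call:
{"fn": "move_arm", "kwargs": {"steps": [[[0.015, 0, 0, 0, 0], [0.015, 0, 0, 0, 0], [0.015, 0, 0, 0, 0], [0.015, 0, 0, 0, 0], [0.015, 0, 0, 0, 0]]]}}

```text
time: 34.33
ee_pos: [0.4344, 0.0452, 0.1865]
tcp_rot: [[-0.013, 0.623, 0.782], [0.013, 0.782, -0.623], [-1.0, 0.002, -0.018]]
ft_force: [-1.0, 0.9, 3.2]
opening: 0.293
```

```bash
python3 arc.py .0035 -.0001 .201 195 
```

```text
t34.33 p [0.4344 0.0452 0.1865] pin angle -165.10 r 0.1593 F [-1.   0.9  3.2] op 0.0255 tilt [ 0.0017 -0.0179] moment [ 0.   -0.01 -0.02]
195 [-0.0145 -0.0007 -0.0004]
```

Call:
{"fn": "move_arm", "kwargs": {"steps": [[[0.015, -0.008, 0, 0, 0], [0.015, -0.016, 0, 0, 0], [0.015, -0.016, 0, 0, 0], [0.015, -0.016, 0, 0, 0]]]}}

```text
time: 34.67
ee_pos: [0.4343, 0.045, 0.2021]
tcp_rot: [[-0.013, 0.623, 0.782], [0.013, 0.782, -0.623], [-1.0, 0.002, -0.018]]
ft_force: [2.7, 0.4, -9.8]
opening: 0.289
```

```bash
python3 arc.py .004 .0004 .202 200 205 210 215 220 
```

```text
t34.67 p [0.4343 0.045  0.2021] pin angle -164.95 r 0.1601 F [ 2.7  0.4 -9.8] op 0.0251 tilt [ 0.0016 -0.0181] moment [-0.02 -0.72  0.02]
200 [-0.0001 -0.0063  0.0123]
205 [-0.0003 -0.0116  0.0252]
210 [-0.0006 -0.0158  0.0385]
215 [-0.0008 -0.0188  0.0521]
220 [-0.0011 -0.0206  0.066 ]
```

Call:
{"fn": "move_arm", "kwargs": {"steps": [[[0.015, 0, -0.0063, 0.0123, 0], [0.015, 0, -0.0116, 0.0252, 0], [0.015, -0.0005, -0.0158, 0.0385, 0], [0.015, -0.0005, -0.0188, 0.0521, 0], [0.015, -0.001, -0.0206, 0.066, 0]]]}}

```text
time: 35.08
ee_pos: [0.4727, -0.0117, 0.2007]
tcp_rot: [[-0.015, 0.623, 0.782], [0.015, 0.782, -0.623], [-1.0, 0.002, -0.021]]
ft_force: [2.5, 5.6, -8.4]
opening: 0.29
```

```bash
python3 arc.py .004 .0004 .202 225 230 235 240 245 
```

```text
t35.08 p [ 0.4727 -0.0117  0.2007] pin angle -140.26 r 0.1599 F [ 2.5  5.6 -8.4] op 0.0252 tilt [ 0.0024 -0.0213] moment [ 0.94 -0.66 -0.05]
225 [-0.0016 -0.0007  0.0146]
230 [-0.0019 -0.0001  0.0286]
235 [-0.0022  0.0018  0.0424]
240 [-0.0025  0.0048  0.056 ]
245 [-0.0027  0.009   0.0693]
```

Call:
{"fn": "move_arm", "kwargs": {"steps": [[[0.015, -0.0016, -0.0007, 0.0146, 0], [0.015, -0.0019, -0.0001, 0.0286, 0], [0.015, -0.0022, 0.0018, 0.0424, 0], [0.015, -0.0025, 0.0048, 0.056, 0], [0.015, -0.0027, 0.009, 0.0693, 0]]]}}

```text
time: 35.5
ee_pos: [0.5314, -0.0471, 0.2]
tcp_rot: [[-0.02, 0.623, 0.782], [0.018, 0.782, -0.623], [-1.0, 0.001, -0.027]]
ft_force: [-1.1, 4.6, -8.8]
opening: 0.289
```

```bash
python3 arc.py .004 .0004 .202 250 255 
```

```text
t35.50 p [ 0.5314 -0.0471  0.2   ] pin angle -115.45 r 0.1597 F [-1.1  4.6 -8.8] op 0.0252 tilt [ 0.0015 -0.0265] moment [ 0.56 -0.27 -0.  ]
250 [-0.0024  0.0055  0.0141]
255 [-0.0027  0.0119  0.0265]
```

Call:
{"fn": "move_arm", "kwargs": {"steps": [[[0.015, -0.002, 0.0055, 0.0141, 0], [0.015, -0.002, 0.0119, 0.0265, 0], [0.015, -0.002, 0.0119, 0.0265, 0], [0.015, -0.002, 0.0119, 0.0265, 0]]]}}

```text
time: 35.83
ee_pos: [0.5594, -0.0539, 0.1999]
tcp_rot: [[-0.022, 0.623, 0.782], [0.019, 0.782, -0.623], [-1.0, 0.001, -0.029]]
ft_force: [0.7, 3.3, -8.7]
opening: 0.286
```

```bash
python3 arc.py .0043 .0003 .1865 255 
```

```text
t35.83 p [ 0.5594 -0.0539  0.1999] pin angle -105.20 r 0.1596 F [ 0.7  3.3 -8.7] op 0.0249 tilt [ 0.0011 -0.0289] moment [ 0.17 -0.72  0.03]
255 [ 0.0134 -0.0001  0.0011]
```

Call:
{"fn": "move_arm", "kwargs": {"steps": [[[0.015, 0.006, 0, 0.0008, 0], [0.015, 0.011, 0, 0.0008, 0], [0.015, 0.014, 0, 0.0008, 0], [0.015, 0.014, 0, 0.0008, 0], [0.015, 0.014, 0, 0.0008, 0]]]}}

```text
time: 36.25
ee_pos: [0.5601, -0.0541, 0.1866]
tcp_rot: [[-0.02, 0.623, 0.782], [0.019, 0.782, -0.623], [-1.0, 0.002, -0.028]]
ft_force: [0.8, 3.6, -1.6]
opening: 0.29
```

```bash
python3 arc.py .0043 .0003 .1865 255 
```

```text
t36.25 p [ 0.5601 -0.0541  0.1866] pin angle -104.94 r 0.1596 F [ 0.8  3.6 -1.6] op 0.0252 tilt [ 0.002  -0.0275] moment [ 0.28 -0.65  0.02]
255 [ 0.0001 -0.0004  0.0001]
```

Call:
{"fn": "move_arm", "kwargs": {"steps": [[[0.05, 0, 0, 0, 0], [0.05, 0, 0, 0, 0], [0.05, 0, 0, 0, 0], [0.05, 0, 0, 0, 0], [0.05, -0.01, 0, 0, 0]]]}}

```text
time: 36.67
ee_pos: [0.559, -0.0543, 0.195]
tcp_rot: [[-0.024, 0.623, 0.782], [0.019, 0.782, -0.623], [-1.0, 0.0, -0.031]]
ft_force: [-0.1, 0.3, 0.4]
opening: 0.544
```

Call:
{"fn": "move_arm", "kwargs": {"steps": [[[0.087, -0.04, 0, 0, 0], [0.087, -0.08, 0, 0, 0], [0.087, -0.12, 0, 0, 0]]]}}

```text
time: 36.92
ee_pos: [0.5613, -0.0567, 0.3166]
tcp_rot: [[-0.026, 0.623, 0.781], [0.019, 0.782, -0.623], [-0.999, -0.001, -0.032]]
ft_force: [0.7, -1.1, -0.3]
opening: 0.717
```

```bash
python3 snap.py 13; python3 g.py .5865,-.396,.29,6.5 
```

```text
t37.02 p [ 0.5652 -0.0576  0.3247] phi -38.6 op 0.0704 F [ 0.6 -0.8  0.6] tilt [ 0.0061 -0.0172] q [-14.   4.  93.   1.  83.  24.]
.5865,-.396,.29,6.5 -> 0.0292 -0.2515 0.2281 yaw -45.1 dist 0.341 rows 8.2
```

View pics/m13.png

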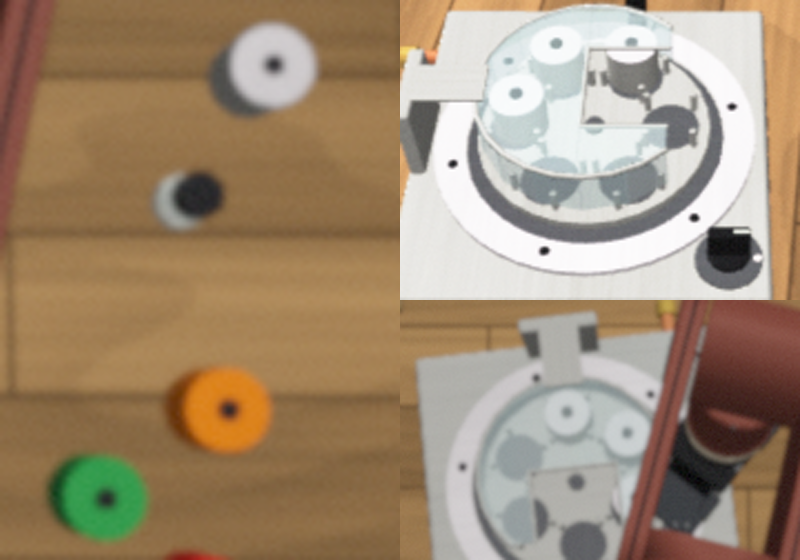

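Call:
{"fn": "move_arm", "kwargs": {"steps": [[[0.087, 0.02, -0.2515, 0.228, -45], [0.087, 0.02, -0.2515, 0.228, -45], [0.087, 0.02, -0.2515, 0.228, -45], [0.087, 0.02, -0.2515, 0.228, -45], [0.087, 0.02, -0.2515, 0.228, -45]]]}}

```text
time: 37.43
ee_pos: [0.5765, -0.2613, 0.3061]
tcp_rot: [[-0.012, 0.056, 0.998], [0.015, 0.998, -0.056], [-1.0, 0.014, -0.013]]
ft_force: [1.1, 0.6, -0.1]
opening: 0.994
```

```bash
python3 g.py .5868,-.396,.28,6.5 
```

```text
t37.43 p [ 0.5765 -0.2613  0.3061] phi -3.2 op 0.0865 F [ 1.1  0.6 -0.1] tilt [ 0.0141 -0.0133] q [-32.  14.  85.   0.  83. -29.]
.5868,-.396,.28,6.5 -> 0.0240 -0.1343 0.0181 yaw -9.7 dist 0.138 rows 3.3
```

Call:
{"fn": "move_arm", "kwargs": {"steps": [[[0.087, 0.03, -0.134, 0.018, -9.7], [0.087, 0.06, -0.134, 0.018, -9.7], [0.087, 0.09, -0.134, 0.018, -9.7], [0.087, 0.12, -0.134, 0.018, -9.7], [0.087, 0.12, -0.134, 0.018, -9.7]]]}}

```text
time: 37.85
ee_pos: [0.5839, -0.3966, 0.1805]
tcp_rot: [[-0.015, -0.111, 0.994], [0.016, 0.994, 0.111], [-1.0, 0.017, -0.013]]
ft_force: [-0.3, 0.4, -1.3]
opening: 1.001
```

```bash
python3 g.py .587,-.396,.0905,6.5; python3 snap.py 14 
```

```text
t37.85 p [ 0.5839 -0.3966  0.1805] phi 6.4 op 0.0871 F [-0.3  0.4 -1.3] tilt [ 0.0175 -0.0129] q [-41.  29.  78.   0.  74. -47.]
.587,-.396,.0905,6.5 -> 0.0900 -0.0013 0.0043 yaw -0.1 dist 0.090 rows 2.2
```

View pics/side14.png

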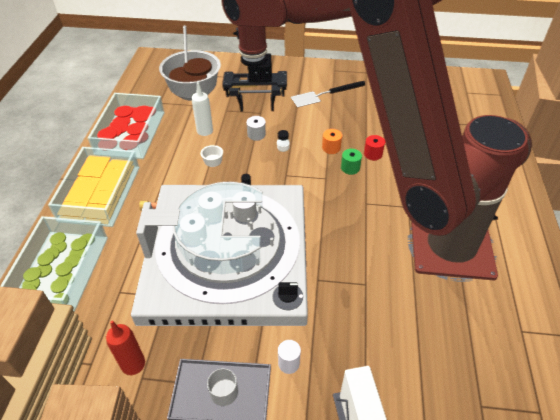

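Call:
{"fn": "move_arm", "kwargs": {"steps": [[[0.087, 0.02, -0.0013, 0.004, 0], [0.087, 0.05, -0.0013, 0.004, 0], [0.087, 0.08, -0.0013, 0.004, 0], [0.087, 0.09, -0.0013, 0.004, 0], [0.087, 0.09, -0.0013, 0.004, 0]]]}}

```text
time: 38.37
ee_pos: [0.5833, -0.3914, 0.085]
tcp_rot: [[-0.025, -0.111, 0.994], [0.025, 0.993, 0.112], [-0.999, 0.027, -0.022]]
ft_force: [-0.1, -0.1, 0.5]
opening: 0.999
```

```bash
python3 g.py .587,-.396,.0905,6.5
```

```text
t38.37 p [ 0.5833 -0.3914  0.085 ] phi 6.4 op 0.0869 F [-0.1 -0.1  0.5] tilt [ 0.0274 -0.022 ] q [-40.  35.  81.   0.  66. -47.]
.587,-.396,.0905,6.5 -> -0.0057 -0.0048 0.0031 yaw -0.1 dist 0.008 rows 0.2
```

Call:
{"fn": "move_arm", "kwargs": {"steps": [[[0.087, -0.0057, -0.0055, 0.0038, 0], [0.087, -0.0057, -0.0055, 0.0038, 0], [0.087, -0.0057, -0.0055, 0.0038, 0], [0.05, -0.0057, -0.0055, 0.0038, 0], [0.05, -0.0057, -0.0055, 0.0038, 0]]]}}

```text
time: 38.78
ee_pos: [0.5884, -0.3971, 0.0922]
tcp_rot: [[-0.023, -0.111, 0.994], [0.023, 0.993, 0.112], [-0.999, 0.026, -0.02]]
ft_force: [0.9, 0.1, 0.3]
opening: 0.918
```

```bash
python3 g.py .5876,-.3965,.0905,6.5
```

```text
t38.78 p [ 0.5884 -0.3971  0.0922] phi 6.4 op 0.0798 F [0.9 0.1 0.3] tilt [ 0.0257 -0.0204] q [-40.  36.  79.   0.  67. -47.]
.5876,-.3965,.0905,6.5 -> 0.0017 0.0007 -0.0007 yaw -0.1 dist 0.002 rows 0.0
```

Call:
{"fn": "move_arm", "kwargs": {"steps": [[[0.05, 0.0015, 0.0007, -0.0007, 0], [0.05, 0.0015, 0.0007, -0.0007, 0], [0.05, 0.0015, 0.0007, -0.0007, 0], [0.05, 0.0015, 0.0007, -0.0007, 0], [0.05, 0.0015, 0.0007, -0.0007, 0]]]}}

```text
time: 39.2
ee_pos: [0.5876, -0.3964, 0.0907]
tcp_rot: [[-0.023, -0.111, 0.994], [0.023, 0.993, 0.112], [-0.999, 0.026, -0.02]]
ft_force: [-0.8, 0.0, 0.6]
opening: 0.681
```

Call:
{"fn": "move_arm", "kwargs": {"steps": [[[0.05, 0, 0, 0, 0]]]}}

```text
time: 39.28
ee_pos: [0.5876, -0.3964, 0.0908]
tcp_rot: [[-0.023, -0.111, 0.994], [0.023, 0.993, 0.112], [-0.999, 0.026, -0.02]]
ft_force: [-0.1, 0.3, 0.0]
opening: 0.684
```

```bash
python3 g.py .5876,-.3965,.0905,6.5
```

```text
t39.28 p [ 0.5876 -0.3964  0.0908] phi 6.4 op 0.0595 F [-0.1  0.3  0. ] tilt [ 0.0259 -0.0205] q [-40.  36.  80.   0.  67. -47.]
.5876,-.3965,.0905,6.5 -> 0.0003 -0.0001 -0.0000 yaw -0.1 dist 0.000 rows 0.0
```

Call:
{"fn": "move_arm", "kwargs": {"steps": [[[0.05, -0.04, 0, 0, 0], [0.05, -0.08, 0, 0, 0], [0.05, -0.12, 0, 0, 0], [0.05, -0.16, 0, 0, 0], [0.05, -0.19, 0, 0, 0]]]}}

```text
time: 39.7
ee_pos: [0.5923, -0.4011, 0.2839]
tcp_rot: [[-0.022, -0.111, 0.994], [0.022, 0.994, 0.112], [-1.0, 0.024, -0.019]]
ft_force: [1.4, -1.4, -2.1]
opening: 0.684
```

```bash
python3 snap.py 15; python3 g.py .4968,.0927,.29,6.5
```

```text
t39.80 p [ 0.5942 -0.4027  0.2888] phi 6.4 op 0.0592 F [ 1.1 -0.7 -1.7] tilt [ 0.0169 -0.0121] q [-40.  26.  71.   0.  84. -47.]
.4968,.0927,.29,6.5 -> 0.0078 0.5031 -0.0415 yaw -0.1 dist 0.505 rows 12.1
```

Call:
{"fn": "move_arm", "kwargs": {"steps": [[[0.05, 0, 0.503, -0.0415, 0], [0.05, 0, 0.503, -0.0415, 0], [0.05, 0, 0.503, -0.0415, 0], [0.05, 0, 0.503, -0.0415, 0], [0.05, 0, 0.503, -0.0415, 0]]]}}

```text
time: 40.22
ee_pos: [0.5509, -0.1943, 0.2848]
tcp_rot: [[-0.017, -0.111, 0.994], [0.017, 0.994, 0.111], [-1.0, 0.019, -0.015]]
ft_force: [0.7, 0.6, -3.3]
opening: 0.683
```

Call:
{"fn": "move_arm", "kwargs": {"steps": [[[0.05, 0, 0.295, -0.024, 0], [0.05, 0, 0.295, -0.024, 0], [0.05, 0, 0.295, -0.024, 0], [0.05, 0, 0.295, -0.024, 0], [0.05, 0, 0.295, -0.024, 0]]]}}

```text
time: 40.63
ee_pos: [0.5101, 0.0098, 0.2876]
tcp_rot: [[-0.021, -0.11, 0.994], [0.018, 0.994, 0.111], [-1.0, 0.02, -0.019]]
ft_force: [0.3, 0.8, -3.8]
opening: 0.682
```

```bash
python3 g.py .4968,.0927,.275,6.5
```

```text
t40.63 p [0.5101 0.0098 0.2876] phi 6.4 op 0.0593 F [ 0.3  0.8 -3.8] tilt [ 0.0201 -0.0187] q [ -8.  -2. 104.   1.  80. -15.]
.4968,.0927,.275,6.5 -> 0.0144 0.0836 -0.0038 yaw -0.1 dist 0.085 rows 2.0
```

Call:
{"fn": "move_arm", "kwargs": {"steps": [[[0.05, 0, 0.084, -0.004, 0], [0.05, 0, 0.084, -0.004, 0], [0.05, 0.02, 0.084, -0.004, 0], [0.05, 0.03, 0.084, -0.004, 0], [0.05, 0.03, 0.084, -0.004, 0]]]}}

```text
time: 41.05
ee_pos: [0.4936, 0.0935, 0.2547]
tcp_rot: [[-0.029, -0.112, 0.993], [0.017, 0.994, 0.112], [-0.999, 0.02, -0.027]]
ft_force: [-0.2, 0.2, -3.9]
opening: 0.681
```

```bash
python3 g.py .497,.0932,.2,6.5
```

```text
t41.05 p [0.4936 0.0935 0.2547] phi 6.4 op 0.0592 F [-0.2  0.2 -3.9] tilt [ 0.02   -0.0268] q [  1.  -2. 107.   1.  76.  -6.]
.497,.0932,.2,6.5 -> 0.0546 -0.0018 0.0048 yaw -0.1 dist 0.055 rows 1.3
```

Call:
{"fn": "move_arm", "kwargs": {"steps": [[[0.05, 0.02, -0.0018, 0.005, 0], [0.05, 0.04, -0.0018, 0.005, 0], [0.05, 0.055, -0.0018, 0.005, 0], [0.05, 0.055, -0.0018, 0.005, 0], [0.05, 0.055, -0.0018, 0.005, 0]]]}}

```text
time: 41.47
ee_pos: [0.4968, 0.0917, 0.1988]
tcp_rot: [[-0.032, -0.109, 0.993], [0.017, 0.994, 0.11], [-0.999, 0.02, -0.03]]
ft_force: [0.0, -0.4, -3.2]
opening: 0.681
```

```bash
python3 g.py .4973,.0932,.1728,6.5
```

```text
t41.47 p [0.4968 0.0917 0.1988] phi 6.3 op 0.0593 F [ 0.  -0.4 -3.2] tilt [ 0.0199 -0.0297] q [  1.   2. 109.   1.  70.  -6.]
.4973,.0932,.1728,6.5 -> 0.0259 0.0009 0.0014 yaw -0.2 dist 0.026 rows 0.6
```

Call:
{"fn": "move_arm", "kwargs": {"steps": [[[0.05, 0.003, 0.001, 0.0014, 0], [0.05, 0.012, 0.001, 0.0014, 0], [0.05, 0.02, 0.001, 0.0014, 0], [0.05, 0.026, 0.001, 0.0014, 0], [0.05, 0.028, 0.001, 0.0014, 0]]]}}

```text
time: 41.88
ee_pos: [0.497, 0.0932, 0.1719]
tcp_rot: [[-0.033, -0.11, 0.993], [0.016, 0.994, 0.11], [-0.999, 0.02, -0.031]]
ft_force: [-11.9, -1.3, 25.6]
opening: 0.682
```

```bash
python3 g.py .4973,.0932,.1728,6.5
```

```text
t41.88 p [0.497  0.0932 0.1719] phi 6.3 op 0.0593 F [-11.9  -1.3  25.6] tilt [ 0.0195 -0.0311] q [  1.   4. 110.   1.  67.  -6.]
.4973,.0932,.1728,6.5 -> -0.0009 0.0000 0.0002 yaw -0.2 dist 0.001 rows 0.0
```

Seated. Release, rise.

Call:
{"fn": "move_arm", "kwargs": {"steps": [[[0.085, -0.001, 0, 0, 0], [0.085, -0.001, 0, 0, 0], [0.085, -0.001, 0, 0, 0], [0.085, -0.001, 0, 0, 0], [0.085, -0.001, 0, 0, 0]]]}}

```text
time: 42.3
ee_pos: [0.4971, 0.0932, 0.1728]
tcp_rot: [[-0.033, -0.11, 0.993], [0.016, 0.994, 0.111], [-0.999, 0.02, -0.031]]
ft_force: [0.5, -0.6, -0.6]
opening: 0.944
```

Call:
{"fn": "move_arm", "kwargs": {"steps": [[[0.085, -0.03, 0, 0, 0], [0.085, -0.06, 0, 0, 0], [0.085, -0.1, 0, 0, 0]]]}}

```text
time: 42.55
ee_pos: [0.4987, 0.0916, 0.2712]
tcp_rot: [[-0.038, -0.11, 0.993], [0.016, 0.994, 0.111], [-0.999, 0.02, -0.036]]
ft_force: [1.2, 0.2, -0.8]
opening: 0.976
```

```bash
python3 snap.py 16; python3 g.py .5594,-.0536,.27,21.5
```

```text
t42.65 p [0.5039 0.0917 0.2799] phi 6.3 op 0.0848 F [ 0.7 -0.5  0.3] tilt [ 0.0185 -0.019 ] q [  1.  -2. 104.   1.  79.  -6.]
.5594,-.0536,.27,21.5 -> 0.0064 -0.1507 0.0393 yaw -15.2 dist 0.156 rows 3.7
```

View pics/m16.png

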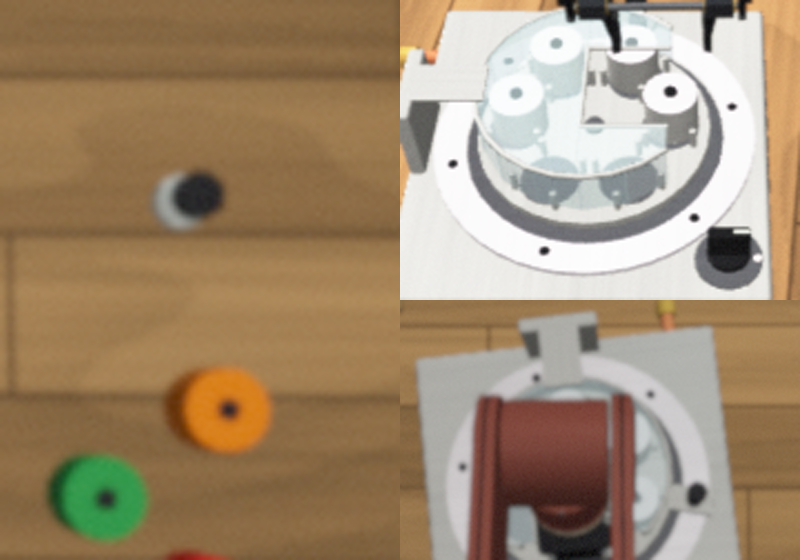

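Call:
{"fn": "move_arm", "kwargs": {"steps": [[[0.05, -0.01, -0.151, 0.04, -15.2], [0.05, -0.01, -0.151, 0.04, -15.2], [0.05, -0.01, -0.151, 0.04, -15.2], [0.05, -0.01, -0.151, 0.04, -15.2], [0.05, -0.01, -0.151, 0.04, -15.2]]]}}

```text
time: 43.07
ee_pos: [0.5625, -0.06, 0.2868]
tcp_rot: [[-0.018, -0.362, 0.932], [0.013, 0.932, 0.363], [-1.0, 0.019, -0.012]]
ft_force: [-0.3, 0.4, 0.1]
opening: 0.683
```

```bash
python3 g.py .5601,-.0539,.22,21.5
```

```text
t43.07 p [ 0.5625 -0.06    0.2868] phi 21.3 op 0.0594 F [-0.3  0.4  0.1] tilt [ 0.0187 -0.0122] q [-14.   6.  96.   0.  80. -36.]
.5601,-.0539,.22,21.5 -> 0.0669 0.0053 0.0008 yaw -0.2 dist 0.067 rows 1.6
```

Call:
{"fn": "move_arm", "kwargs": {"steps": [[[0.05, 0.01, 0.0053, 0.0008, 0], [0.05, 0.04, 0.0053, 0.0008, 0], [0.05, 0.067, 0.0053, 0.0008, 0], [0.05, 0.067, 0.0053, 0.0008, 0], [0.05, 0.067, 0.0053, 0.0008, 0]]]}}

```text
time: 43.48
ee_pos: [0.5582, -0.0524, 0.2175]
tcp_rot: [[-0.023, -0.363, 0.931], [0.015, 0.931, 0.364], [-1.0, 0.022, -0.017]]
ft_force: [0.2, -0.2, 0.8]
opening: 0.575
```

```bash
python3 g.py .5602,-.0538,.1855,21.5; python3 snap.py 17
```

```text
t43.48 p [ 0.5582 -0.0524  0.2175] phi 21.3 op 0.0500 F [ 0.2 -0.2  0.8] tilt [ 0.0221 -0.0166] q [-14.   9. 100.   1.  73. -35.]
.5602,-.0538,.1855,21.5 -> 0.0319 -0.0027 0.0019 yaw -0.2 dist 0.032 rows 0.8
```

View pics/m17.png

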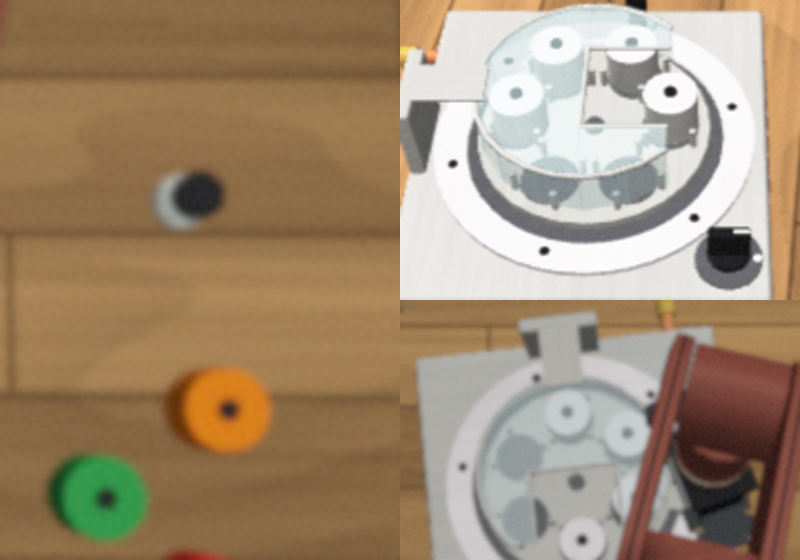

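Call:
{"fn": "move_arm", "kwargs": {"steps": [[[0.05, 0.015, -0.0027, 0.0019, 0], [0.05, 0.03, -0.0027, 0.0019, 0], [0.05, 0.032, -0.0027, 0.0019, 0], [0.05, 0.032, -0.0027, 0.0019, 0], [0.05, 0.032, -0.0027, 0.0019, 0]]]}}

```text
time: 44.0
ee_pos: [0.5635, -0.0546, 0.1906]
tcp_rot: [[-0.015, -0.364, 0.931], [0.012, 0.931, 0.364], [-1.0, 0.017, -0.009]]
ft_force: [0.2, -0.8, 0.2]
opening: 0.573
```

```bash
python3 g.py .5602,-.0538,.1855,21.5
```

```text
t44.00 p [ 0.5635 -0.0546  0.1906] phi 21.3 op 0.0498 F [ 0.2 -0.8  0.2] tilt [ 0.0169 -0.0094] q [-14.  11. 101.   1.  69. -35.]
.5602,-.0538,.1855,21.5 -> 0.0052 0.0018 -0.0027 yaw -0.2 dist 0.006 rows 0.1
```

Call:
{"fn": "move_arm", "kwargs": {"steps": [[[0.05, 0.006, 0.0018, -0.0027, 0], [0.03, 0.006, 0.0018, -0.0027, 0], [0.015, 0.006, 0.0018, -0.0027, 0], [0.015, 0.006, 0.0018, -0.0027, 0], [0.015, 0.006, 0.0018, -0.0027, 0]]]}}

```text
time: 44.42
ee_pos: [0.5603, -0.0538, 0.185]
tcp_rot: [[-0.014, -0.364, 0.931], [0.012, 0.931, 0.364], [-1.0, 0.017, -0.009]]
ft_force: [0.5, -0.1, 0.7]
opening: 0.355
```

Call:
{"fn": "move_arm", "kwargs": {"steps": [[[0.015, 0, 0, 0, 0], [0.015, 0, 0, 0, 0], [0.015, 0, 0, 0, 0]]]}}

```text
time: 44.67
ee_pos: [0.5597, -0.0542, 0.1849]
tcp_rot: [[-0.016, -0.364, 0.931], [0.012, 0.931, 0.364], [-1.0, 0.017, -0.011]]
ft_force: [-5.1, -1.6, 2.7]
opening: 0.287
```

```bash
python3 arc.py .004 0 .2 255
```

```text
t44.67 p [ 0.5597 -0.0542  0.1849] pin angle -105.01 r 0.1594 F [-5.1 -1.6  2.7] op 0.0250 tilt [ 0.0169 -0.0109] moment [-0.31  0.65  0.  ]
255 [-0.0151 -0.0003 -0.0004]
```

Call:
{"fn": "move_arm", "kwargs": {"steps": [[[0.015, -0.008, 0, 0, 0], [0.015, -0.016, 0, 0, 0], [0.015, -0.016, 0, 0, 0], [0.015, -0.016, 0, 0, 0]]]}}

```text
time: 45.0
ee_pos: [0.5599, -0.0543, 0.2006]
tcp_rot: [[-0.016, -0.364, 0.931], [0.012, 0.931, 0.364], [-1.0, 0.017, -0.011]]
ft_force: [0.5, -0.7, -9.9]
opening: 0.29
```

```bash
python3 arc.py .0041 .0006 .2005 260 265 270 275 280
```

```text
t45.00 p [ 0.5599 -0.0543  0.2006] pin angle -104.93 r 0.1601 F [ 0.5 -0.7 -9.9] op 0.0252 tilt [ 0.0171 -0.0107] moment [-0.15 -0.35 -0.02]
260 [-0.0002 -0.0062  0.0123]
265 [-0.0004 -0.0115  0.0252]
270 [-0.0006 -0.0157  0.0385]
275 [-0.0008 -0.0187  0.0521]
280 [-0.001  -0.0204  0.066 ]
```

Call:
{"fn": "move_arm", "kwargs": {"steps": [[[0.015, 0, -0.0062, 0.0123, 0], [0.015, -0.0005, -0.0115, 0.0252, 0], [0.015, -0.0005, -0.0157, 0.0385, 0], [0.015, -0.001, -0.0187, 0.0521, 0], [0.015, -0.001, -0.0204, 0.066, 0]]]}}

```text
time: 45.42
ee_pos: [0.6283, -0.0491, 0.1988]
tcp_rot: [[-0.02, -0.363, 0.931], [0.013, 0.932, 0.363], [-1.0, 0.019, -0.014]]
ft_force: [-2.2, -0.0, -8.5]
opening: 0.291
```

```bash
python3 arc.py .0041 .0006 .2005 285 290 295 300 305
```

```text
t45.42 p [ 0.6283 -0.0491  0.1988] pin angle -80.16 r 0.1597 F [-2.2 -0.  -8.5] op 0.0253 tilt [ 0.019  -0.0137] moment [-0.    0.03 -0.04]
285 [-0.0019 -0.0008  0.0143]
290 [-0.0021 -0.0002  0.0283]
295 [-0.0022  0.0017  0.0421]
300 [-0.0023  0.0048  0.0557]
305 [-0.0024  0.009   0.069 ]
```

Call:
{"fn": "move_arm", "kwargs": {"steps": [[[0.015, -0.002, -0.0008, 0.0143, 0], [0.015, -0.002, -0.0002, 0.0283, 0], [0.015, -0.0022, 0.0017, 0.0421, 0], [0.015, -0.0023, 0.0048, 0.0557, 0], [0.015, -0.0024, 0.009, 0.069, 0]]]}}

```text
time: 45.83
ee_pos: [0.6889, -0.0154, 0.1984]
tcp_rot: [[-0.023, -0.363, 0.932], [0.013, 0.932, 0.363], [-1.0, 0.021, -0.017]]
ft_force: [-2.6, -0.4, -8.7]
opening: 0.291
```

```bash
python3 arc.py .0042 .0005 .2005 310 315
```

```text
t45.83 p [ 0.6889 -0.0154  0.1984] pin angle -55.08 r 0.1594 F [-2.6 -0.4 -8.7] op 0.0253 tilt [ 0.0206 -0.017 ] moment [-0.05 -0.04  0.02]
310 [-0.0022  0.0049  0.0133]
315 [-0.0023  0.0114  0.0256]
```

Call:
{"fn": "move_arm", "kwargs": {"steps": [[[0.015, -0.002, 0.0049, 0.0133, 0], [0.015, -0.002, 0.0114, 0.0256, 0], [0.015, -0.002, 0.0114, 0.0256, 0], [0.015, -0.002, 0.0114, 0.0256, 0]]]}}

```text
time: 46.17
ee_pos: [0.7086, 0.0055, 0.1987]
tcp_rot: [[-0.025, -0.364, 0.931], [0.014, 0.931, 0.364], [-1.0, 0.022, -0.018]]
ft_force: [0.2, 0.4, -9.6]
opening: 0.287
```

```bash
python3 arc.py .0042 .0005 .185 315
```

```text
t46.17 p [0.7086 0.0055 0.1987] pin angle -44.72 r 0.1593 F [ 0.2  0.4 -9.6] op 0.0250 tilt [ 0.0218 -0.0179] moment [ 0.17 -0.51 -0.  ]
315 [ 0.0137 -0.0013 -0.0001]
```

Call:
{"fn": "move_arm", "kwargs": {"steps": [[[0.015, 0.005, -0.0008, -0.0001, 0], [0.015, 0.01, -0.0008, -0.0001, 0], [0.015, 0.0142, -0.0008, -0.0001, 0], [0.015, 0.0142, -0.0008, -0.0001, 0], [0.015, 0.0142, -0.0008, -0.0001, 0]]]}}

```text
time: 46.58
ee_pos: [0.7083, 0.0049, 0.1851]
tcp_rot: [[-0.024, -0.364, 0.931], [0.014, 0.931, 0.364], [-1.0, 0.022, -0.017]]
ft_force: [-2.6, 1.8, -2.4]
opening: 0.288
```

```bash
python3 arc.py .0042 .0005 .185 315
```

```text
t46.58 p [0.7083 0.0049 0.1851] pin angle -44.97 r 0.1595 F [-2.6  1.8 -2.4] op 0.0250 tilt [ 0.0221 -0.0174] moment [ 0.45  0.07 -0.03]
315 [ 0.     -0.0005  0.0002]
```

Home height matched (0.185). Release and look.

Call:
{"fn": "move_arm", "kwargs": {"steps": [[[0.05, 0, 0, 0, 0], [0.05, 0, 0, 0, 0], [0.05, 0, 0, 0, 0], [0.05, 0, 0, 0, 0], [0.05, -0.01, 0, 0, 0]]]}}

```text
time: 47.0
ee_pos: [0.7077, 0.0045, 0.1935]
tcp_rot: [[-0.027, -0.363, 0.931], [0.014, 0.931, 0.364], [-1.0, 0.023, -0.02]]
ft_force: [0.1, 0.1, -0.6]
opening: 0.542
```

Call:
{"fn": "move_arm", "kwargs": {"steps": [[[0.06, -0.04, 0, 0, 0], [0.06, -0.08, 0, 0, 0], [0.06, -0.12, 0, 0, 0]]]}}

```text
time: 47.25
ee_pos: [0.7106, 0.0026, 0.3151]
tcp_rot: [[-0.028, -0.363, 0.931], [0.014, 0.931, 0.364], [-1.0, 0.023, -0.021]]
ft_force: [0.5, 0.2, -1.1]
opening: 0.665
```

```bash
python3 snap.py 18; python3 g.py .415,.25,.28,96.5 .415,.25,.28,6.5
python3 - <<'E'
from h import *
crop('pics/side18.png','pics/s18.png',130,180,320,330,4)
crop('pics/top18.png','pics/t18.png',180,75,350,245,4)
E
```

```text
t47.35 p [0.7144 0.0023 0.3253] phi 21.3 op 0.0593 F [1.5 0.  1.2] tilt [ 0.0151 -0.0051] q [ -6.  24.  69.   1.  87. -28.]
.415,.25,.28,96.5 -> 0.0514 0.3389 -0.1885 yaw -75.2 dist 0.391 rows 10.5
.415,.25,.28,6.5 -> 0.0514 0.3389 -0.1885 yaw 14.8 dist 0.391 rows 9.4
```

View pics/s18.png

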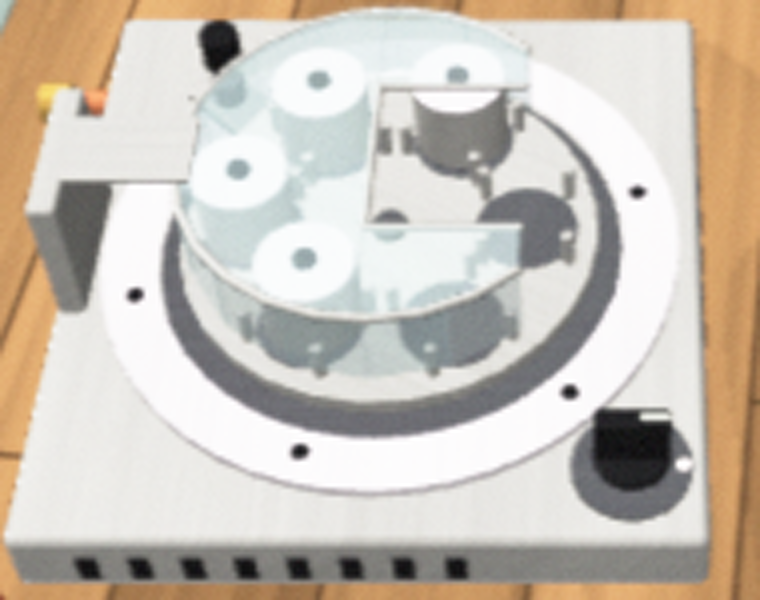

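View pics/t18.png

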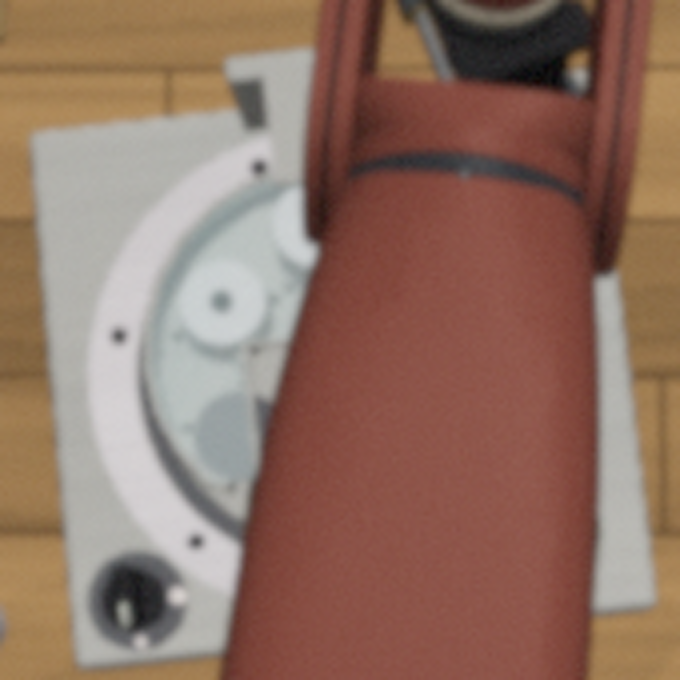

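```bash
python3 - <<'E'
from h import *
C=lambda u,v,x0,y0,k=4:np.array([x0+u/k,y0+v/k])-0.5+0.5/k
T=lambda u,v:C(u,v,180,75); S=lambda u,v:C(u,v,130,180)
for z in(.06,.062): print('dial',at('top',T(138,600),z),at('side',S(632,467),z))
A=np.array([.5792,.1035]);Y=np.radians(6.53);R=np.array([[np.cos(Y),-np.sin(Y)],[np.sin(Y),np.cos(Y)]])
g=at('top',T(138,600),.061)[:2];print('in warmer',R.T@(g-A), R.T@(at('side',S(632,467),.061)[:2]-A))
b=np.radians(315);w=A+R@(.16*np.array([np.cos(b),np.sin(b)]))
for z in(.13,.141): print('pin pred',(px('side',[*w,z])-[130,180])*4+1.5)
crop('pics/side18.png','pics/g1.png',262,268,322,318,12)
crop('pics/top18.png','pics/g2.png',192,205,242,245,14)
for gg in [(.4135,.2525)]:
  for l in [(0.022,0),(-.022,0)]:
    q=np.array(gg)+R@np.array(l); print('bar end',(px('side',[*q,.112])-[262,268])*12+5.5,(px('top',[*q,.112])-[192,205])*14+6.5)
E
```

```text
dial [0.41424822 0.24627905 0.06      ] [0.41286247 0.24594972 0.06      ]
dial [0.41413675 0.2458864  0.062     ] [0.41273948 0.24721508 0.062     ]
in warmer [-0.14772202  0.16042293] [-0.14904768  0.16107761]
pin pred [221.89842764  45.01606206]
pin pred [219.36640764  32.94202347]
bar end [188.98936542 223.61424661] [222.47042649 158.45826344]
bar end [426.03401962 222.96415441] [243.18637696 381.81717624]
```

View pics/g1.png

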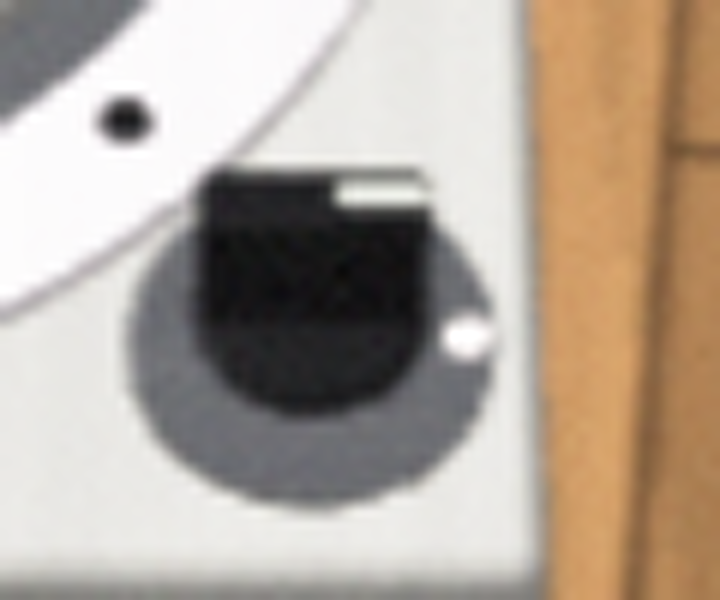

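View pics/g2.png

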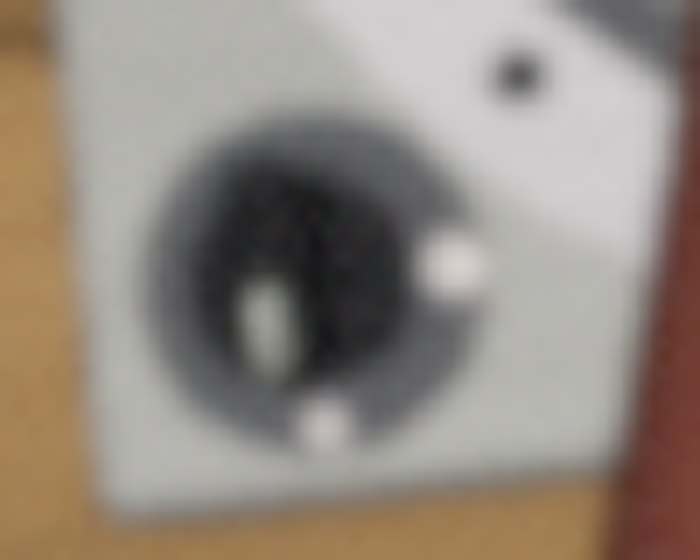

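```bash
python3 - <<'E'
from h import *
print(at('side',(262+(315-5.5)/12,268+(192-5.5)/12),.112))
A=np.array([.5792,.1035]);Y=np.radians(6.53);R=np.array([[np.cos(Y),-np.sin(Y)],[np.sin(Y),np.cos(Y)]])
w=R@np.array([-.0125,0]) # mark centre guess
print(at('top',(192+(268-6.5)/14,205+(330-6.5)/14),.112)[:2]-w)
for g in [(-.148,.16),(-.15,.16)]: print(A+R@np.array(g))
E
python3 g.py .4145,.2465,.28,96.5
```

```text
[0.41285597 0.24546045 0.112     ]
[0.41419913 0.24676525]
[0.41396441 0.24563092]
[0.41197738 0.24540348]
t47.35 p [0.7144 0.0023 0.3253] phi 21.3 op 0.0593 F [1.5 0.  1.2] tilt [ 0.0151 -0.0051] q [ -6.  24.  69.   1.  87. -28.]
.4145,.2465,.28,96.5 -> 0.0514 0.3358 -0.1902 yaw -75.2 dist 0.389 rows 10.5
```

Call:
{"fn": "move_arm", "kwargs": {"steps": [[[0.06, 0.02, 0.336, -0.19, 104.8], [0.06, 0.02, 0.336, -0.19, 104.8], [0.06, 0.02, 0.336, -0.19, 104.8], [0.06, 0.02, 0.336, -0.19, 104.8], [0.06, 0.02, 0.336, -0.19, 104.8]]]}}

```text
time: 47.77
ee_pos: [0.5487, 0.1359, 0.3131]
tcp_rot: [[-0.02, 0.257, 0.966], [0.017, 0.966, -0.256], [-1.0, 0.012, -0.024]]
ft_force: [1.1, 0.9, 1.2]
opening: 0.691
```

```bash
python3 g.py .415,.2455,.28,-83.5
```

```text
t47.77 p [0.5487 0.1359 0.3131] phi -14.9 op 0.0601 F [1.1 0.9 1.2] tilt [ 0.0118 -0.0235] q [ 5.  4. 95.  1. 82. 20.]
.415,.2455,.28,-83.5 -> 0.0376 0.0712 -0.1565 yaw 68.6 dist 0.176 rows 9.6
```

Call:
{"fn": "move_arm", "kwargs": {"steps": [[[0.06, 0.015, 0.071, -0.1565, 68.6], [0.06, 0.015, 0.071, -0.1565, 68.6], [0.06, 0.015, 0.071, -0.1565, 68.6], [0.06, 0.015, 0.071, -0.1565, 68.6], [0.06, 0.015, 0.071, -0.1565, 68.6]]]}}

```text
time: 48.18
ee_pos: [0.4118, 0.2474, 0.3033]
tcp_rot: [[-0.021, 0.763, 0.646], [0.019, 0.647, -0.763], [-1.0, -0.003, -0.028]]
ft_force: [0.6, -0.5, 0.1]
opening: 0.691
```

```bash
python3 g.py .415,.2455,.28,-83.5
```

```text
t48.18 p [0.4118 0.2474 0.3033] phi -49.7 op 0.0601 F [ 0.6 -0.5  0.1] tilt [-0.0035 -0.0281] q [ 21.  -8. 107.   1.  81.  70.]
.415,.2455,.28,-83.5 -> 0.0232 0.0012 0.0042 yaw 33.8 dist 0.024 rows 4.7
```

Call:
{"fn": "move_arm", "kwargs": {"steps": [[[0.06, 0.04, 0.0012, 0.0042, 33.8], [0.06, 0.05, 0.0012, 0.0042, 33.8], [0.06, 0.05, 0.0012, 0.0042, 33.8], [0.06, 0.05, 0.0012, 0.0042, 33.8], [0.06, 0.05, 0.0012, 0.0042, 33.8]]]}}

```text
time: 48.6
ee_pos: [0.4145, 0.246, 0.2537]
tcp_rot: [[-0.02, 0.994, 0.107], [0.019, 0.107, -0.994], [-1.0, -0.018, -0.021]]
ft_force: [0.8, 0.2, -0.2]
opening: 0.689
```

Call:
{"fn": "move_arm", "kwargs": {"steps": [[[0.06, -0.04, 0, 0, 0], [0.06, -0.08, 0, 0, 0]]]}}

```text
time: 48.77
ee_pos: [0.4147, 0.2439, 0.3329]
tcp_rot: [[-0.025, 0.994, 0.106], [0.017, 0.106, -0.994], [-1.0, -0.023, -0.02]]
ft_force: [1.7, 0.7, 0.2]
opening: 0.689
```

```bash
python3 g.py; python3 snap.py 19; python3 g.py .415,.2455,.28,-83.5
```

```text
t48.77 p [0.4147 0.2439 0.3329] phi -83.9 op 0.0599 F [1.7 0.7 0.2] tilt [-0.0226 -0.0199] q [ 20.  -8. 105.   1.  85. 104.]
t48.87 p [0.4191 0.2455 0.3421] phi -83.9 op 0.0597 F [ 0.9 -0.1 -0.3] tilt [-0.0041 -0.0247] q [ 20.  -9. 104.   1.  85. 104.]
.415,.2455,.28,-83.5 -> 0.0621 -0.0038 0.0011 yaw -0.4 dist 0.062 rows 1.5
```

```bash
python3 g.py .4146,.2446,.2,-83.5
```

```text
t48.87 p [0.4191 0.2455 0.3421] phi -83.9 op 0.0597 F [ 0.9 -0.1 -0.3] tilt [-0.0041 -0.0247] q [ 20.  -9. 104.   1.  85. 104.]
.4146,.2446,.2,-83.5 -> 0.1421 -0.0040 0.0039 yaw -0.4 dist 0.142 rows 3.4
```

Call:
{"fn": "move_arm", "kwargs": {"steps": [[[0.05, 0.04, -0.004, 0.0039, -0.4], [0.05, 0.08, -0.004, 0.0039, -0.4], [0.05, 0.12, -0.004, 0.0039, -0.4], [0.05, 0.142, -0.004, 0.0039, -0.4], [0.05, 0.142, -0.004, 0.0039, -0.4]]]}}

```text
time: 49.28
ee_pos: [0.4114, 0.2433, 0.195]
tcp_rot: [[-0.015, 0.993, 0.114], [0.021, 0.114, -0.993], [-1.0, -0.013, -0.022]]
ft_force: [-0.5, -0.0, -0.8]
opening: 0.575
```

```bash
python3 snap.py 20; python3 g.py .4146,.2446,.168,-83.5; python3 -c "
from h import *
crop('pics/side20.png','pics/g3.png',220,220,340,330,6)"
```

```text
t49.38 p [0.4147 0.2446 0.2005] phi -83.5 op 0.0502 F [0.  0.3 0.7] tilt [-0.0043 -0.0245] q [ 20.  -2. 114.   2.  68. 103.]
.4146,.2446,.168,-83.5 -> 0.0325 0.0001 0.0007 yaw 0.0 dist 0.033 rows 0.8
```

View pics/g3.png

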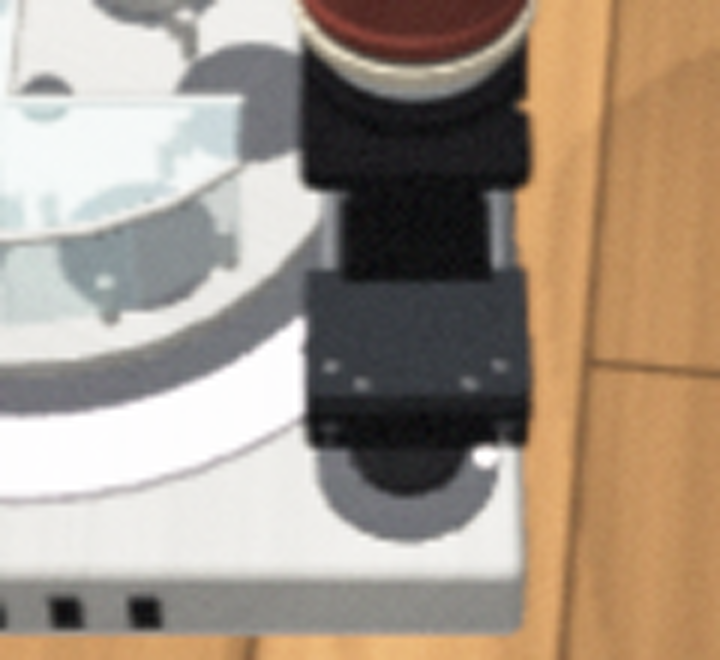

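Call:
{"fn": "move_arm", "kwargs": {"steps": [[[0.05, 0.015, 0.0001, 0.0007, 0], [0.05, 0.0325, 0.0001, 0.0007, 0], [0.05, 0.0325, 0.0001, 0.0007, 0], [0.03, 0.0325, 0.0001, 0.0007, 0], [0.005, 0.0325, 0.0001, 0.0007, 0]]]}}

```text
time: 49.8
ee_pos: [0.416, 0.2452, 0.1704]
tcp_rot: [[-0.004, 0.993, 0.114], [0.025, 0.114, -0.993], [-1.0, -0.001, -0.025]]
ft_force: [0.1, -0.2, -0.3]
opening: 0.497
```

Call:
{"fn": "move_arm", "kwargs": {"steps": [[[0.005, 0, 0, 0, 0], [0.005, 0, 0, 0, 0], [0.005, 0, 0, 0, 0], [0.005, 0, 0, 0, 0], [0.005, 0, 0, 0, 0]]]}}

```text
time: 50.22
ee_pos: [0.4162, 0.2452, 0.1708]
tcp_rot: [[-0.003, 0.993, 0.114], [0.025, 0.114, -0.993], [-1.0, -0.0, -0.025]]
ft_force: [1.3, -0.8, 3.2]
opening: 0.157
```

```bash
python3 g.py .4146,.2446,.168,-83.5
```

```text
t50.22 p [0.4162 0.2452 0.1708] phi -83.4 op 0.0137 F [ 1.3 -0.8  3.2] tilt [-0.0002 -0.0254] q [ 20.  -0. 115.   2.  65. 103.]
.4146,.2446,.168,-83.5 -> 0.0028 -0.0017 0.0005 yaw 0.1 dist 0.003 rows 0.1
```

Call:
{"fn": "move_arm", "kwargs": {"steps": [[[0.005, 0.003, 0, 0, 0], [0.005, 0.006, 0, 0, 0], [0.005, 0.0085, 0, 0, 0], [0.005, 0.0085, 0, 0, 0], [0.005, 0.0085, 0, 0, 0]]]}}

```text
time: 50.63
ee_pos: [0.4164, 0.2454, 0.1626]
tcp_rot: [[-0.003, 0.993, 0.114], [0.025, 0.114, -0.993], [-1.0, 0.0, -0.025]]
ft_force: [-2.2, -1.7, 7.5]
opening: 0.157
```

```bash
python3 g.py .4146,.2446,.1615,8.5
```

```text
t50.63 p [0.4164 0.2454 0.1626] phi -83.4 op 0.0136 F [-2.2 -1.7  7.5] tilt [ 0.     -0.0252] q [ 20.   1. 115.   2.  64. 103.]
.4146,.2446,.1615,8.5 -> 0.0011 -0.0019 0.0006 yaw -91.9 dist 0.002 rows 12.8
```

Call:
{"fn": "move_arm", "kwargs": {"steps": [[[0.005, 0.0005, 0, 0, -6], [0.005, 0.0005, -0.0002, -0.0003, -12], [0.005, 0.0005, -0.0002, -0.0005, -18], [0.005, 0.0005, -0.0003, -0.0007, -24], [0.005, 0.0005, -0.0003, -0.0008, -30]]]}}

```text
time: 51.05
ee_pos: [0.4161, 0.2462, 0.1626]
tcp_rot: [[-0.003, 0.8, 0.6], [0.025, 0.6, -0.8], [-1.0, 0.013, -0.022]]
ft_force: [-2.7, -0.8, 7.1]
opening: 0.16
```

```bash
python3 g.py .4146,.2446,.1625,8.5;python3 -c "
from station import *;print(observe()['moment'])"
```

```text
t51.05 p [0.4161 0.2462 0.1626] phi -53.1 op 0.0140 F [-2.7 -0.8  7.1] tilt [ 0.0126 -0.0217] q [ 20.   1. 115.   2.  64.  73.]
.4146,.2446,.1625,8.5 -> 0.0000 -0.0021 0.0004 yaw -61.6 dist 0.002 rows 8.6
[-0.3303591   0.67999763 -0.05893403]
```

Call:
{"fn": "move_arm", "kwargs": {"steps": [[[0.005, 0.0005, 0, -0.0002, -6], [0.005, 0.0005, -0.0001, -0.0004, -12], [0.005, 0.0005, -0.0002, -0.0006, -18], [0.005, 0.0005, -0.0002, -0.0008, -24], [0.005, 0.0005, -0.0003, -0.001, -30]]]}}

```text
time: 51.47
ee_pos: [0.4153, 0.2468, 0.1625]
tcp_rot: [[-0.003, 0.388, 0.922], [0.025, 0.921, -0.388], [-1.0, 0.021, -0.012]]
ft_force: [-2.8, -2.0, 7.0]
opening: 0.157
```

```bash
python3 g.py .4146,.2446,.1625,8.5;python3 -c "
from station import *;print(observe()['moment'])"
```

```text
t51.47 p [0.4153 0.2468 0.1625] phi -22.8 op 0.0136 F [-2.8 -2.   7. ] tilt [ 0.0214 -0.0125] q [ 21.   1. 115.   2.  64.  43.]
.4146,.2446,.1625,8.5 -> -0.0001 -0.0022 0.0002 yaw -31.3 dist 0.002 rows 4.4
[-0.51718719  0.4729025  -0.03309775]
```

Call:
{"fn": "move_arm", "kwargs": {"steps": [[[0.005, 0.0005, 0, -0.0002, -7], [0.005, 0.0005, 0, -0.0003, -14], [0.005, 0.0005, 0, -0.0005, -21], [0.005, 0.0005, 0, -0.0006, -28], [0.005, 0.0005, 0, -0.0007, -33]]]}}

```text
time: 51.88
ee_pos: [0.4144, 0.2469, 0.1622]
tcp_rot: [[-0.004, -0.182, 0.983], [0.024, 0.983, 0.182], [-1.0, 0.024, 0.0]]
ft_force: [-3.0, -1.7, 7.2]
opening: 0.159
```

Call:
{"fn": "move_arm", "kwargs": {"steps": [[[0.005, 0, 0, 0, -2], [0.005, 0, 0, 0, -2], [0.005, 0, 0, 0, -2]]]}}

```text
time: 52.13
ee_pos: [0.4145, 0.2468, 0.1626]
tcp_rot: [[-0.004, -0.215, 0.977], [0.024, 0.976, 0.215], [-1.0, 0.024, 0.001]]
ft_force: [-2.5, -2.7, 7.8]
opening: 0.164
```

```bash
python3 g.py .4146,.2446,.1708,8.5;python3 -c "
from station import *;print(observe()['moment'])"
```

```text
t52.13 p [0.4145 0.2468 0.1626] phi 12.4 op 0.0142 F [-2.5 -2.7  7.8] tilt [0.0243 0.0009] q [ 21.   1. 115.   2.  64.   7.]
.4146,.2446,.1708,8.5 -> -0.0083 -0.0020 -0.0004 yaw 3.9 dist 0.009 rows 0.5
[-0.41644202  0.43831123 -0.70795199]
```

Call:
{"fn": "move_arm", "kwargs": {"steps": [[[0.005, -0.003, 0, 0, 0], [0.005, -0.006, 0, 0, 0], [0.005, -0.008, 0, 0, 0], [0.03, -0.008, 0, 0, 0], [0.05, -0.008, 0, 0, 0]]]}}

```text
time: 52.55
ee_pos: [0.4145, 0.2466, 0.1701]
tcp_rot: [[-0.004, -0.216, 0.976], [0.024, 0.976, 0.216], [-1.0, 0.024, 0.001]]
ft_force: [0.5, -0.2, -0.2]
opening: 0.24
```

Call:
{"fn": "move_arm", "kwargs": {"steps": [[[0.05, 0, 0, 0, 0], [0.05, 0, 0, 0, 0], [0.05, -0.03, 0, 0, 0], [0.05, -0.07, 0, 0, 0], [0.05, -0.11, 0, 0, 0]]]}}

```text
time: 52.97
ee_pos: [0.4139, 0.2435, 0.2798]
tcp_rot: [[-0.008, -0.216, 0.976], [0.022, 0.976, 0.216], [-1.0, 0.024, -0.003]]
ft_force: [0.4, 0.4, -0.0]
opening: 0.552
```

```bash
python3 g.py .4146,.1,.35,12
```

```text
t52.97 p [0.4139 0.2435 0.2798] phi 12.5 op 0.0480 F [ 0.4  0.4 -0. ] tilt [ 0.0236 -0.0028] q [ 20.  -7. 109.   1.  78.   7.]
.4146,.1,.35,12 -> -0.0734 -0.1386 -0.0305 yaw 0.5 dist 0.160 rows 3.8
```

Move well aside to the right (over free counter) for a clear final look.

Call:
{"fn": "move_arm", "kwargs": {"steps": [[[0.05, -0.07, -0.2, -0.03, 0], [0.05, -0.07, -0.2, -0.03, 0], [0.05, -0.07, -0.2, -0.03, 0], [0.05, -0.07, -0.2, -0.03, 0], [0.05, -0.07, -0.2, -0.03, 0]]]}}

```text
time: 53.38
ee_pos: [0.4276, 0.0443, 0.344]
tcp_rot: [[-0.007, -0.217, 0.976], [0.022, 0.976, 0.217], [-1.0, 0.023, -0.002]]
ft_force: [2.4, 0.7, -0.3]
opening: 0.574
```

Call:
{"fn": "move_arm", "kwargs": {"steps": [[[0.05, 0, -0.2, 0, 0], [0.05, 0, -0.2, 0, 0], [0.05, 0, -0.2, 0, 0], [0.05, 0, -0.2, 0, 0], [0.05, 0, -0.2, 0, 0]]]}}

```text
time: 53.8
ee_pos: [0.471, -0.1537, 0.3391]
tcp_rot: [[-0.007, -0.216, 0.976], [0.022, 0.976, 0.216], [-1.0, 0.023, -0.002]]
ft_force: [0.9, -0.8, -0.3]
opening: 0.577
```

Call:
{"fn": "move_arm", "kwargs": {"steps": [[[0.05, 0, -0.2, 0, 0], [0.05, 0, -0.2, 0, 0], [0.05, 0, -0.2, 0, 0], [0.05, 0, -0.2, 0, 0], [0.05, 0, -0.2, 0, 0]]]}}

```text
time: 54.22
ee_pos: [0.5142, -0.3517, 0.3338]
tcp_rot: [[-0.007, -0.216, 0.976], [0.021, 0.976, 0.216], [-1.0, 0.022, -0.002]]
ft_force: [0.4, -0.3, 0.0]
opening: 0.577
```

```bash
python3 snap.py 21; python3 g.py; python3 - <<'E'
from h import *
crop('pics/side21.png','pics/s21.png',130,180,320,330,4)
crop('pics/top21.png','pics/t21.png',180,75,350,245,3)
E
```

```text
t54.32 p [ 0.5138 -0.3538  0.3321] phi 12.2 op 0.0501 F [ 0.3  0.7 -1.4] tilt [ 0.0229 -0.0042] q [-42.  12.  84.   1.  85. -54.]
```

View pics/s21.png

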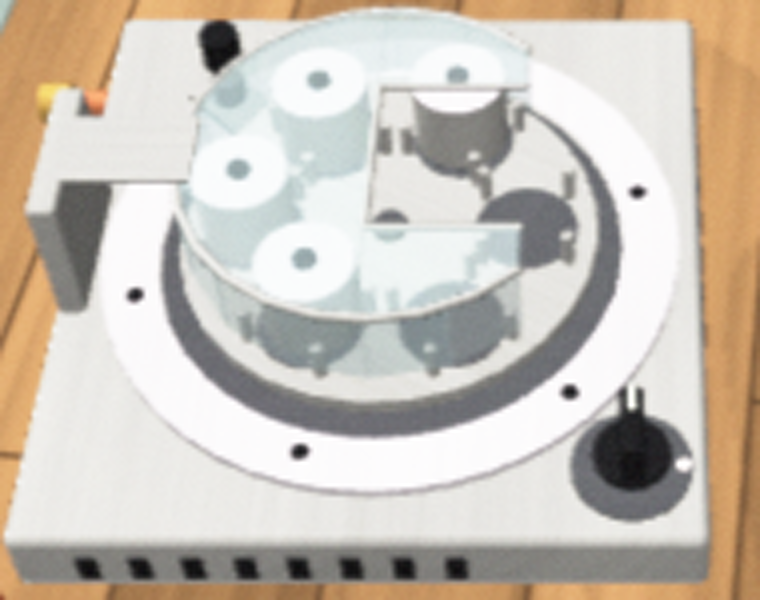

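View pics/top21.png

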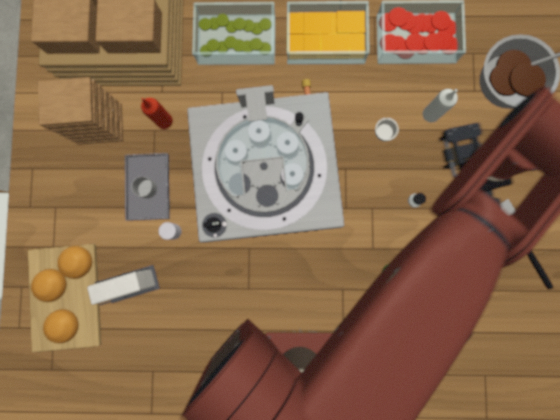

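View pics/t21.png

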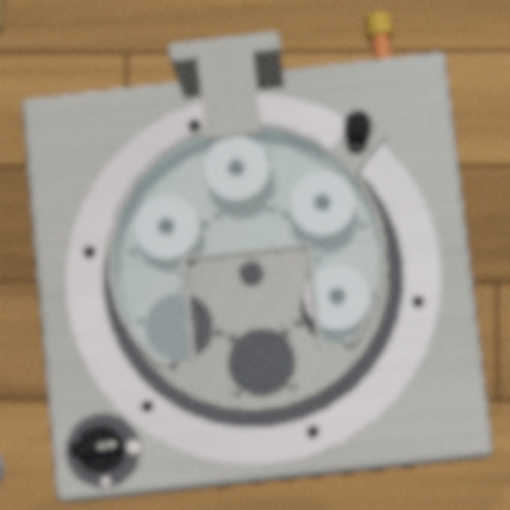

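View pics/side21.png

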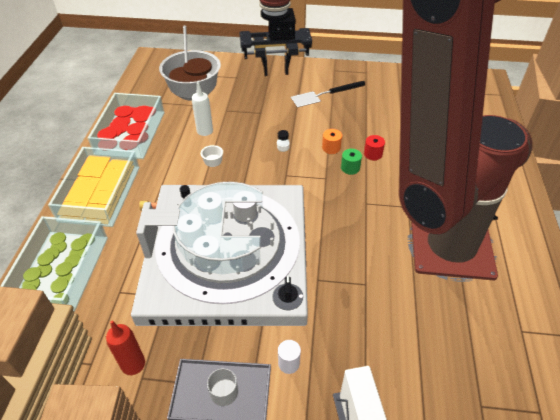

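```bash
python3 -c "
from station import *
print(observe()['dq'].round(2)); print(sign_off())"
```

```text
[ 3.22 -3.86  4.16  1.92  2.3   2.17]
the job is handed in; nothing more can be done
None
```

The warmer is loaded and lit, and I handed the job in at about 54 s, well under the 210 s limit.

**What I did**
- I put the empty pot on the grey tray.
- I loaded all four lidded steel pots into pockets 0 to 3, drawing the pin and moving the table on one hole after each pot.
- With the pin home at the last hole, I pushed the gas knob in about 8 mm. I turned it counter-clockwise until it met its end stop (about −0.7 N m at the wrist), then let it up.

**What the last pictures showed**
- **Pots:** all four stand upright in pockets under the hood, and the front pocket is empty.
- **Index pin:** its knob sits within about 1 px of where I calculated the home position (180° plus 60° round). The gripper was also at its starting height when it let go.
- **Gas knob:** the bar lies a quarter turn from off, with its mark at the second dial dot.
- **Bystanders:** the jar, tin, cup and coloured pots are where they were at the start, and the empty pot stands upright in the tray.

**Worth noting**
- **Tool tilt:** the tool drifted up to about 2° off vertical during the run. I corrected for this at each placing.
- **Force readings:** the highest vertical force I read was about 26 N, while setting a pot down. I saw no sign of the gripper body touching anything.
- **Gas knob not read directly:** I had no direct reading of its final angle or of whether it sprang fully out. I judged that from the pictures, the end-stop moment and the hand rising about 8 mm.
- **Arm at hand-in:** it was clear of everything but still settling, with joints moving at 2 to 4 degrees/s.

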